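# Take the lift-off lid from a parts chest and stand it in the lid rack

## Robot

A 7-joint arm with a two-finger parallel gripper is mounted at the origin on a cart in front of the work surface, level with it; the furniture and walls round the work are solid. World frame = base frame: x ahead of the robot, y to its left, z up, the work surface at z = 0. Lengths are in m, angles in rad, forces in N, time in s.
With the tool pointing down it reaches from about 0.425 to 0.875 m from the base axis. Payload 4.7 kg.
Tool frame: the origin (TCP) lies between the finger pads; the fingertips stand 8 mm ahead of it and the grasp point (between the pads) lies 11 mm behind it; z points along the fingers, y is the direction in which the jaws open and shut (so a half turn about z gives the same grasp; the last joint's range is limited). The gripper opens to 87 mm and grips with 3 to 60 N. Pads are 19 mm wide; open, the fingers measure 117 mm over their backs; the gripper's body (75 mm by 190 mm) begins 51 mm behind the grasp point.
Start: joints at [-1.253, 0.321, -0.07, 1.45, 0.023, 1.371, -0.057], TCP at [0.194, 0.62, 0.203] pointing down, gripper open.
Joint ranges: [-2.86, 2.86], [-0.3, 2.09], [-1.38, 1.24], [0.06, 2.45], [-1.56, 4.7], [0.09, 2.05], [-2.69, 2.69]. Speed limits (rad/s): [2.57, 2.57, 3.14, 3.14, 3.14, 3.14, 3.14].

## Interface

Orientations are given as a rotation vector (axis times angle).
In Python, from bench import ctrl, optics, ticket gives the robot as it stands.
- The arm moves only by the tool play_rows, never from a script. Its argument "motion" is a list of rows, each a list of 5 numbers: the closure, from 0 (fully open) to 1 (shut), then the shift along the tool's x, y, z in cm, then the turn about the tool's z in rad. In form: [[jaw, tx, ty, tz, spin], ...]. A call has 1 to 20 rows; each row shifts and turns the commanded pose from where the row before left it, along the tool's axes as they then stand; what a row does not reach is not made up. A row lasts 1/8 s, in which the tool goes at most 62.5 mm and 10.7 degrees, less where a joint would pass 70% of its speed; a pose out of reach is approached as far as the arm can. A call is refused whole if a number of a shift passes 6.25 or a number of a turn 0.188, either way. A call with a gripper value outside its range is refused whole. The fingers move at their own pace and stop on an object; "force" is the grip in N (left out, the last holds). Time passes only in rows, so rows that do not move let the fingers close. It gives the time, the measured TCP pose, the force and the opening at its end, in the units of the state.
- ctrl.get_state(): the state, without advancing time (a new reading comes with each control period).
- optics.get_image(name): name is "side" or "top" or "wrist"; returns the picture (384x512x3 uint8, red, green, blue); there is no depth.
- optics.calibration(name): a dict with "K" (3x3 intrinsics, pixels), "pose" (4x4, takes a point from camera to world coordinates); the wrist camera has in their place "hand_eye" (4x4, takes a point from camera to tool coordinates, whose origin is the TCP and whose axes are the flange's). Camera axes: x right, y down, z forward; pixel columns grow to the right and rows downward; lengths in m; the calibration is good to about 2 mm. A picture is of the moment at which its call begins: read the wrist's pose just before it. calibration takes no time and is no camera call.
- ticket.close_job(): hands the job in, once; it reports no verdict.
The state is a dict: "time": time; "joint_positions": joint angles; "qd": joint speeds; "joint_torque": joint torques, N m; "position": TCP position; "tool_rot": TCP orientation; "ft_force": force on the tool from outside, world axes, zero at the start; "torque": the same for the moment, N m; "grip_width": opening from 0.0 (shut) to 1.0 (fully open).
Only numpy, scipy, OpenCV 4.12 (cv2) and the standard library are available. Lean on these libraries where they do the work, as an engineer would, in place of code of your own. Each camera call takes 0.05 s, during which the arm holds its last target.

## Task

Take the blue lid off the small grey parts chest so that the chest can be refilled: swing the lid up on its rear hinges until it stands upright, then lift it straight up off the hinge pins. Stand the lid, hinge edge down, between the two boards of the wooden lid rack and leave it there. Do not disturb the red-capped jar and the tape measure beyond the chest, or the red tape roll.

Things in the scene. Friction and masses are not known exactly. Their poses are not given: they have to be found in the camera images.
- chest: Open grey sheet-metal chest of white pipe fittings, fixed to the table: 110 mm (its x) by 170 mm (its y) by 70 mm high, walls 5 mm. Origin at the centre of its underside, z up. Its front looks along its -x, the side where the lid's lip stands out (about to the robot's right); its two hinges are behind, on its +x side, at y = -55 and +55 mm.
- chest_pins (a point): Centre of the hinge axis, midway between the hinges: 77 mm behind (x) the chest's origin, 75 mm above the table; axes as the chest's. The axis runs along the chest's y. Each pin is flat with rounded edges, 6 mm thick (x) and 16 mm tall (z), held between cheeks whose tops are 87 mm above the table.
- chest_stop (a point): Top front edge of the dark steel stop tab at the chest's back, between the hinges: 44 mm wide (y), upright, front face 85 mm behind (x) the chest's origin, top 137 mm above the table. The open lid, pushed 3 to 10 degrees past vertical, comes to rest leaning back on it and stays there by itself.
- lid: Loose blue lid, about 0.25 kg: plate 10 mm thick, 174 mm wide (y), with two steel hooks. Origin on the hinge axis midway between the hooks, in the plate's mid-plane; x along the plate from front lip to hinge edge, z out of its upper face. Plate from x = -162 (lip) to -22 mm. Closed, it lies on the chest's rim, axes parallel to the chest's; upright on the hinges, x points down.
- lid_hooks (a point): Same point as the lid's origin, midway between its two hooks. Hooks: at y = -55 and +55 mm, 18 mm wide (y), z from -14 to +14 mm, reaching x = +13 mm. They sit on the pins with up to 6 mm of play. With the lid within about 20 degrees of upright they leave the pins when lifted about 22 mm; at over about 40 degrees they are held.
- lid_lip (a point): Middle of the lid's front edge, in the plate's mid-plane, 162 mm from the hinge axis. With the lid closed the lip stands 30 mm out in front of the chest's front wall, underside 70 mm above the table, and can be lifted from below with a fingertip. Uppermost when the lid stands upright: it can then be pinched there, 10 mm thick.
- rack: Wooden lid rack, fixed. Origin at the centre of its underside, z up. Base 110 mm (x) by 220 mm (y), 12 mm thick; two upright boards along y rise to 83 mm above the table, with a 50 mm gap between (x = -25 to +25 mm), open at the ends. The lid stands in the gap, its width along y, either face forward, centred within a few cm; let go, it leans up to about 30 degrees on a board.
- jar: Clear screw jar with red cap, 63 mm across, 80 mm tall; bystander. Origin at the centre of its underside.
- tape_measure: Teal tape measure, the one at the left of the table, 36 x 82 x 65 mm; bystander. Origin at the centre of its underside.
- tape_roll: Roll of red tape lying flat, 92 mm across, 19 mm high; bystander. Origin at the centre of its underside.

How it is judged:
By the outcome, as a careful person would: the job done as asked, in the order asked, and still so for the second after the job is handed in, with the robot touching nothing.
It also fails if it takes over 67 s, if anything falls off the work surface, if the arm or the gripper's body presses on something with over 40 N, if the wrist force passes 120 N, or if a joint passes its speed limit or range.

## Working session

There is one attempt and no reset: what is moved stays moved. The work goes in short steps, Python scripts to look and compute and a tool call to move; the robot and the scene stay as the last step left them, time stands still between calls to the robot, and variables do not carry over. Pictures are saved under pics/ and viewed, and the job is handed in when it is done.

Besides the shell and the picture viewer there is one more tool, called after "Emit:" by a JSON object that holds its "api" and its "payload". play_rows: Moves the arm, as the interface text tells. Its arguments: {"type":"object","properties":{"motion":{"type":"array"},"force":{"type":"number"}},"required":["motion"]}

```bash
ls; mkdir -p pics
python3 - <<'E'
from bench import ctrl, optics, ticket
import cv2, numpy as np
print(ctrl.get_state())
for n in ["side","top","wrist"]:
    im=optics.get_image(n); cv2.imwrite(f"pics/{n}0.png",im[:,:,::-1])
    c=optics.calibration(n); print(n,{k:np.round(v,4).tolist() if hasattr(v,'__len__') else v for k,v in c.items()})
E
```

```text
pics
{'time': 0.0, 'joint_positions': array([-1.2528909 ,  0.32178653, -0.0700842 ,  1.45167831,  0.02264693,
        1.37077538, -0.05691944]), 'qd': array([ 0.00015089, -0.00031575, -0.00059831, -0.00076288, -0.00074459,
        0.00035087,  0.00107241]), 'joint_torque': array([ 3.58279021e-04, -4.91298687e+01, -4.03822605e-01, -3.12518513e+01,
       -6.39984920e-02,  4.37914033e-02,  1.79502413e-04]), 'position': array([0.19434216, 0.61965657, 0.20208357]), 'tool_rot': array([-4.75331024e-01, -3.10528375e+00,  2.91507841e-03]), 'ft_force': array([ 0.49223895, -0.04330472,  0.04802506]), 'torque': array([-0.03328393,  0.02650259,  0.01681035]), 'grip_width': 0.999209649723662}
side {'K': [[410.7966, 0.0, 252.7971], [0.0, 410.7966, 192.1378], [0.0, 0.0, 1.0]], 'pose': [[0.8097, -0.3341, 0.4824, -0.0893], [-0.5867, -0.4756, 0.6554, -0.8867], [0.0104, -0.8137, -0.5811, 0.8424], [0.0, 0.0, 0.0, 1.0]]}
top {'K': [[387.2107, 0.0, 256.3323], [0.0, 387.2107, 186.249], [0.0, 0.0, 1.0]], 'pose': [[-0.0264, -0.9825, 0.1843, 0.3051], [-0.9995, 0.0295, 0.0141, -0.0228], [-0.0193, -0.1838, -0.9828, 1.3238], [0.0, 0.0, 0.0, 1.0]]}
wrist {'K': [[281.8682, 0.0, 256.0763], [0.0, 281.8682, 190.3302], [0.0, 0.0, 1.0]], 'hand_eye': [[-0.0004, -0.968, -0.2508, 0.0682], [1.0, -0.0005, 0.0003, -0.0], [-0.0004, -0.2508, 0.968, -0.1818], [0.0, 0.0, 0.0, 1.0]]}
```

View pics/side0.png

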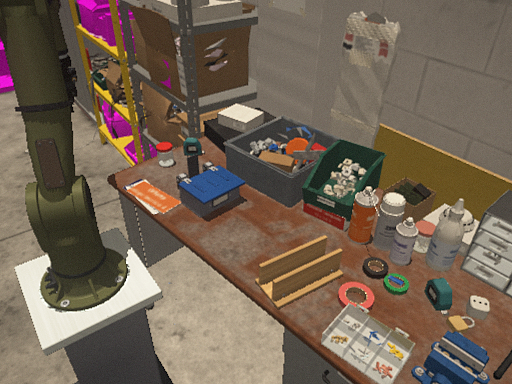

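View pics/top0.png

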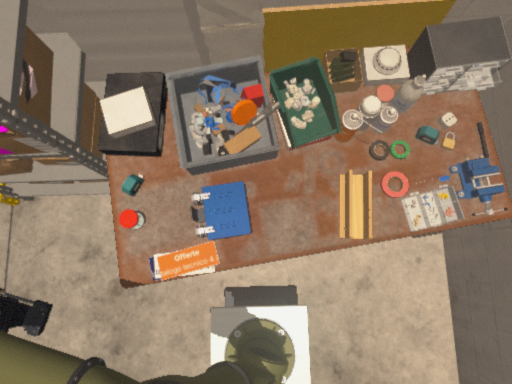

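View pics/wrist0.png

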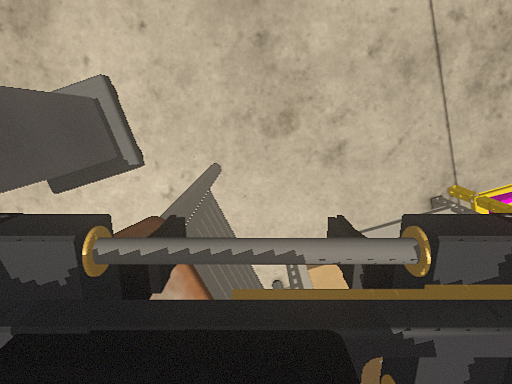

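```bash
cat > h.py <<'E'
import numpy as np, cv2
from bench import optics
C={n:optics.calibration(n) for n in ("side","top")}
def ray(n,uv):
    K,P=C[n]["K"],C[n]["pose"]; K=np.array(K);P=np.array(P)
    d=P[:3,:3]@np.linalg.solve(K,[uv[0],uv[1],1.]); return P[:3,3],d
def onz(n,uv,z):
    o,d=ray(n,uv); return o+d*(z-o[2])/d[2]
def tri(a,uva,b,uvb):
    o1,d1=ray(a,uva);o2,d2=ray(b,uvb)
    s=np.linalg.lstsq(np.c_[d1,-d2],o2-o1,rcond=None)[0]
    p,q=o1+s[0]*d1,o2+s[1]*d2
    return (p+q)/2,np.linalg.norm(p-q)
def proj(n,p):
    K,P=np.array(C[n]["K"]),np.array(C[n]["pose"]); c=np.linalg.inv(P)@np.r_[p,1]; u=K@c[:3]; return u[:2]/u[2]
E
python3 - <<'E'
import cv2,numpy as np
from h import *
t=cv2.imread('pics/top0.png');hsv=cv2.cvtColor(t,cv2.COLOR_BGR2HSV)
def crop(im,x,y,w,h,k): return cv2.resize(im[y:y+h,x:x+w],None,fx=k,fy=k,interpolation=cv2.INTER_CUBIC)
cv2.imwrite('pics/c1.png',crop(t,180,170,90,80,8))
cv2.imwrite('pics/c2.png',crop(t,325,160,110,85,7))
s=cv2.imread('pics/side0.png');cv2.imwrite('pics/c3.png',crop(s,145,130,110,90,7))
cv2.imwrite('pics/c4.png',crop(s,245,225,110,85,7))
m=cv2.inRange(hsv,(100,120,50),(125,255,255));m[:,:190]=0;m[:175]=0;m[245:]=0;m[:,260:]=0
c=max(cv2.findContours(m,0,2)[0],key=cv2.contourArea)
r=cv2.minAreaRect(c);b=cv2.boxPoints(r);print(b)
w=np.array([onz('top',p,.08) for p in b]);print(w.round(4),np.linalg.norm(np.diff(w,axis=0),axis=1),w.mean(0))
E
```

```text
[[201.16634 186.88643]
 [243.24748 181.14809]
 [250.29414 232.82353]
 [208.213   238.56187]]
[[0.5417 0.1758 0.08  ]
 [0.5567 0.0374 0.08  ]
 [0.3875 0.0183 0.08  ]
 [0.373  0.1532 0.08  ]] [0.13914283 0.17025685 0.13569887] [0.46472401 0.09616225 0.08      ]
```

View pics/c1.png

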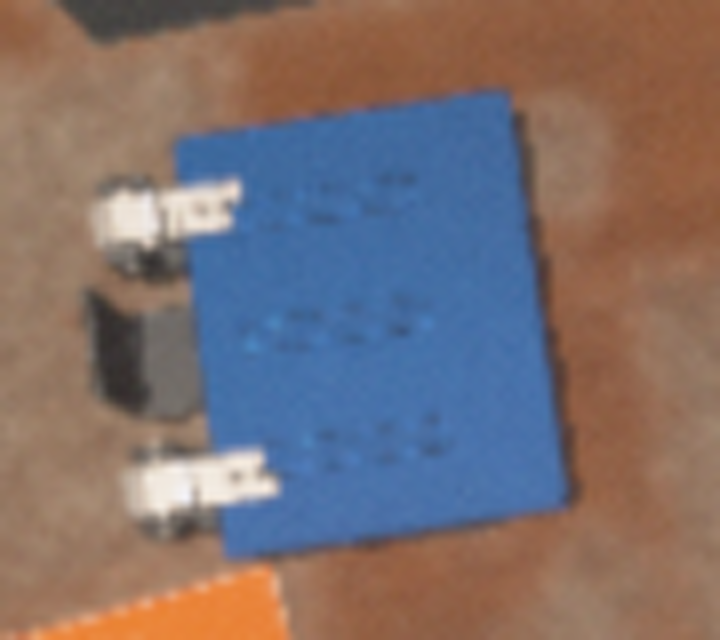

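View pics/c2.png

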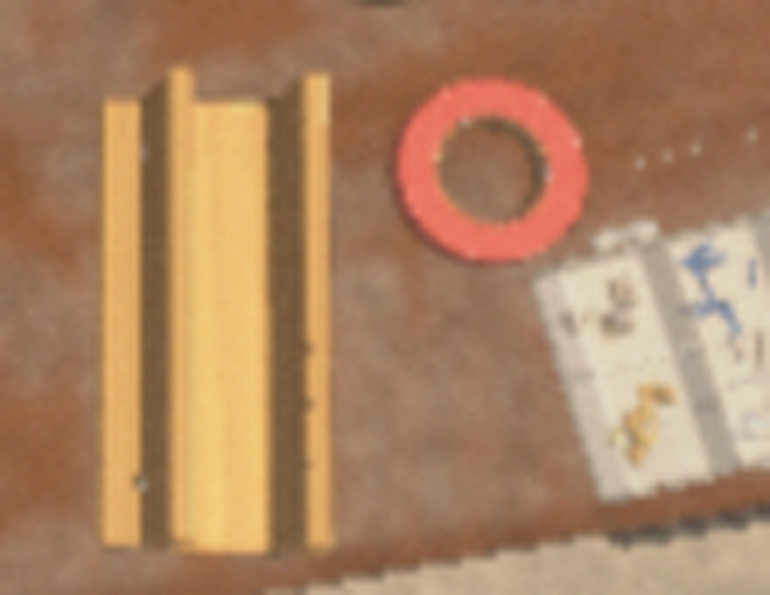

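View pics/c3.png

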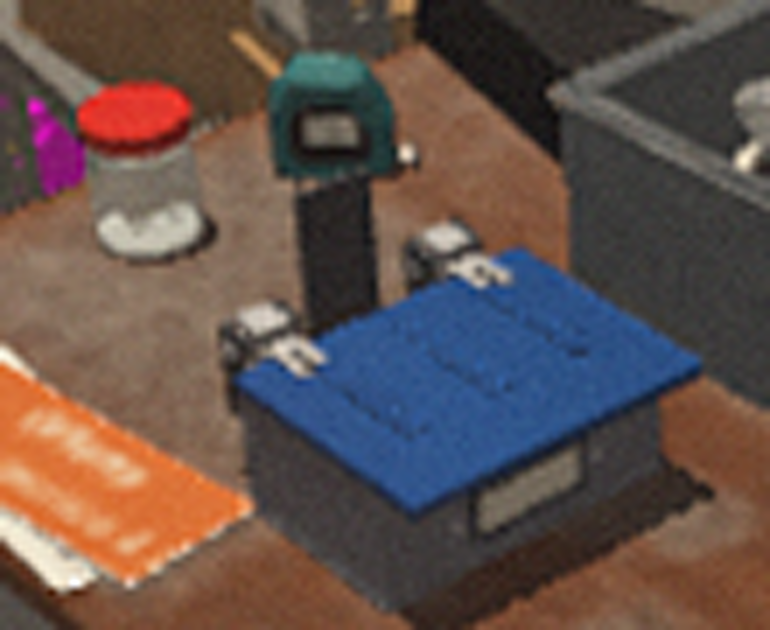

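View pics/c4.png

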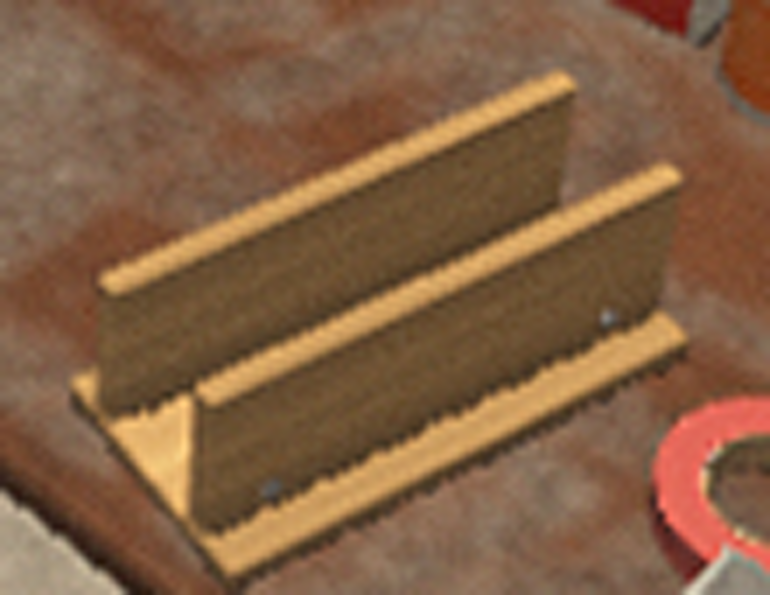

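Run:
```python
import cv2,numpy as np
from h import *
t=cv2.imread('pics/top0.png')
# rack tops z=.083
for nm,pts,z in [("Lboard",[(180,68),(180,545)],.083),("Rboard",[(317,75),(317,548)],.083),("base",[(104,100),(104,545)],.012)]:
    p=[onz('top',(x/7+325-.5,y/7+160-.5),z) for x,y in pts]; print(nm,np.round(p,4),np.linalg.norm(p[0]-p[1]))
# side: board tops
for nm,pts in [("Lboard",[(565,80),(110,283)]),("Rboard",[(672,175),(205,393)])]:
    p=[onz('side',(x/7+245-.5,y/7+225-.5),.083) for x,y in pts]; print('side',nm,np.round(p,4))
# lid corners from side at z=.08
s=cv2.imread('pics/side0.png')
k=[(236,378),(413,512),(702,362),(518,250)]
p=np.array([onz('side',(x/7+145-.5,y/7+130-.5),.08) for x,y in k]);p[1:3]
print('lid side',p.round(4),np.linalg.norm(np.diff(p,axis=0),axis=1),p.mean(0))
k=[(228,557),(568,505),(510,90),(176,137)]
p=np.array([onz('top',(x/8+180-.5,y/8+170-.5),.08) for x,y in k])
print('lid top',p.round(4),np.linalg.norm(np.diff(p,axis=0),axis=1),p.mean(0))
# stop top, hinges
print('stop', np.round([onz('top',(x/8+180-.5,y/8+170-.5),.137) for x,y in [(88,290),(100,395)]],4))
hs=cv2.cvtColor(t,cv2.COLOR_BGR2HSV)
for nm,(u,v),z in [('jar',(129,218),.08),('tm',(133,184),.065),('roll',(395,184),.019)]: print(nm,onz('top',(u,v),z).round(3))
for nm,(u,v),z in [('jarcap side',(133/7+145,105/7+130),.08),('tm side',(330/7+145,70/7+130),.065)]: print(nm,onz('side',(u,v),z).round(3))
```

```text
Lboard [[ 0.5853 -0.3137  0.083 ]
 [ 0.3643 -0.298   0.083 ]] 0.2215821930671323
Rboard [[ 0.58   -0.3771  0.083 ]
 [ 0.3612 -0.3595  0.083 ]] 0.21945219656152254
base [[ 0.5863 -0.2919  0.012 ]
 [ 0.3686 -0.2776  0.012 ]] 0.21813667069265955
side Lboard [[ 0.5828 -0.3151  0.083 ]
 [ 0.3692 -0.2996  0.083 ]]
side Rboard [[ 0.578  -0.3782  0.083 ]
 [ 0.3645 -0.3613  0.083 ]]
lid side [[0.372  0.1533 0.08  ]
 [0.3868 0.0154 0.08  ]
 [0.5584 0.0389 0.08  ]
 [0.5404 0.1741 0.08  ]] [0.13872911 0.17320763 0.13636835] [0.46437293 0.09542579 0.08      ]
lid top [[0.3712 0.1539 0.08  ]
 [0.3881 0.0176 0.08  ]
 [0.558  0.0374 0.08  ]
 [0.5425 0.1747 0.08  ]] [0.13732518 0.17104262 0.13814215] [0.46497805 0.09588312 0.08      ]
stop [[0.4724 0.1998 0.137 ]
 [0.4314 0.195  0.137 ]]
jar [0.446 0.41  0.08 ]
tm [0.561 0.406 0.065]
roll [ 0.543 -0.477  0.019]
jarcap side [0.449 0.415 0.08 ]
tm side [0.568 0.415 0.065]
```

Emit:
{"api": "play_rows", "payload": {"motion": [[0,0,0,-0.8,0.1636],[0,0,0,-0.8,0.1636],[0,0,0,-0.8,0.1636],[0,0,0,-0.8,0.1636],[0,0,0,-0.8,0.1636],[0,0,0,-0.8,0.1636],[0,0,0,-0.8,0.1636],[0,0,0,0,0],[0,0,0,0,0]], "force": 30}}

```text
time: 1.27
position: [0.1943, 0.62, 0.2586]
tool_rot: [2.078, 2.355, -0.001]
ft_force: [-0.7, 0.2, 0.4]
grip_width: 1.001
```

Emit:
{"api": "play_rows", "payload": {"motion": [[0,-4.2,1.6,0,0],[0,-4.2,1.6,0,0],[0,-4.2,1.6,0,0],[0,-4.2,1.6,0,0],[0,-4.2,1.6,0,0],[0,-4.2,1.6,0,0],[0,-4.2,1.6,0,0],[0,-4.2,1.6,0,0],[0,-4.2,0.95,0,0],[0,-4.2,0.95,0,0],[0,-4.2,0.95,0,0],[0,-4.2,0.95,0,0],[0,-4.2,0.95,0,0],[0,-4.2,0.95,0,0],[0,-4.0,0.95,0,0],[0,-4.0,0.95,0,0],[0,0,0,0,0],[0,0,0,0,0],[0,0,0,0,0]]}}

```text
time: 3.65
position: [0.4778, -0.0166, 0.2589]
tool_rot: [-2.078, -2.355, 0.0]
ft_force: [0.5, 0.8, 0.2]
grip_width: 1.001
```

```bash
cat >> h.py <<'E'
from scipy.spatial.transform import Rotation as R
from bench import ctrl
def st():
    s=ctrl.get_state(); M=R.from_rotvec(s['tool_rot']).as_matrix()
    print('t %.2f'%s['time'],'pos',s['position'].round(4),'xang %.2f'%np.degrees(np.arctan2(M[1,0],M[0,0])),'zax',M[:,2].round(3),'F',s['ft_force'].round(1),'w %.3f'%s['grip_width'],'q',s['joint_positions'].round(2))
    return s,M
def to(p):
    s,M=st(); print('tool shift cm',(M.T@(np.array(p)-s['position'])*100).round(2))
E
python3 - <<'E'
from h import *
to([.4787,-.0185,.09])
cv2.imwrite('pics/side1.png',optics.get_image('side')[:,:,::-1])
cv2.imwrite('pics/wrist1.png',optics.get_image('wrist')[:,:,::-1])
E
```

```text
t 3.65 pos [ 0.4778 -0.0166  0.2589] xang 97.15 zax [-0.  0. -1.] F [0.5 0.8 0.2] w 1.001 q [-0.81 -0.13  0.73  1.79  0.09  1.44  0.03]
tool shift cm [-0.2   0.07 16.89]
```

View pics/side1.png

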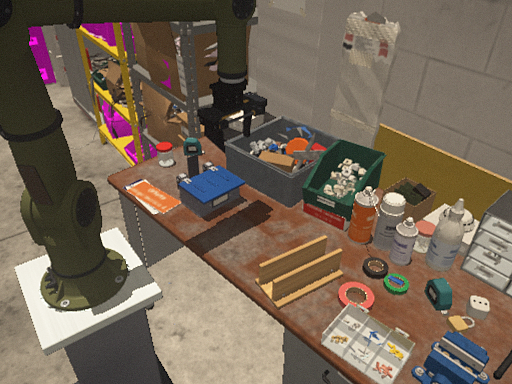

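View pics/wrist1.png

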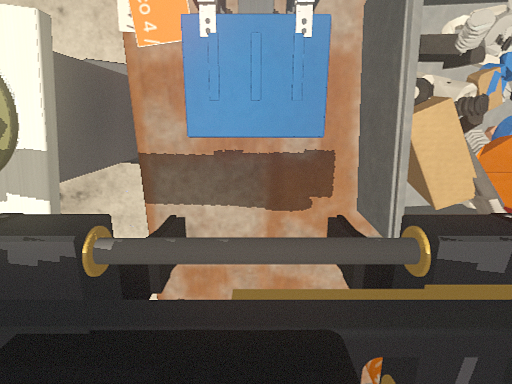

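Run:
```python
from h import *
for z in (.1,.13,.16): print(z,[onz('top',p,z).round(3) for p in [(277,157),(187,171)]])
# bin corner height: top px vs side px front corner rim (281,188?) 
s=cv2.imread('pics/side0.png'); cv2.imwrite('pics/c5.png',cv2.resize(s[110:220,215:345],None,fx=6,fy=6))
t=cv2.imread('pics/top0.png'); cv2.imwrite('pics/c6.png',cv2.resize(t[50:180,160:290],None,fx=5,fy=5))
```

```text
0.1 [array([ 0.63 , -0.075,  0.1  ]), array([0.592, 0.219, 0.1  ])]
0.13 [array([ 0.622, -0.074,  0.13 ]), array([0.585, 0.213, 0.13 ])]
0.16 [array([ 0.614, -0.073,  0.16 ]), array([0.578, 0.207, 0.16 ])]
```

View pics/c5.png

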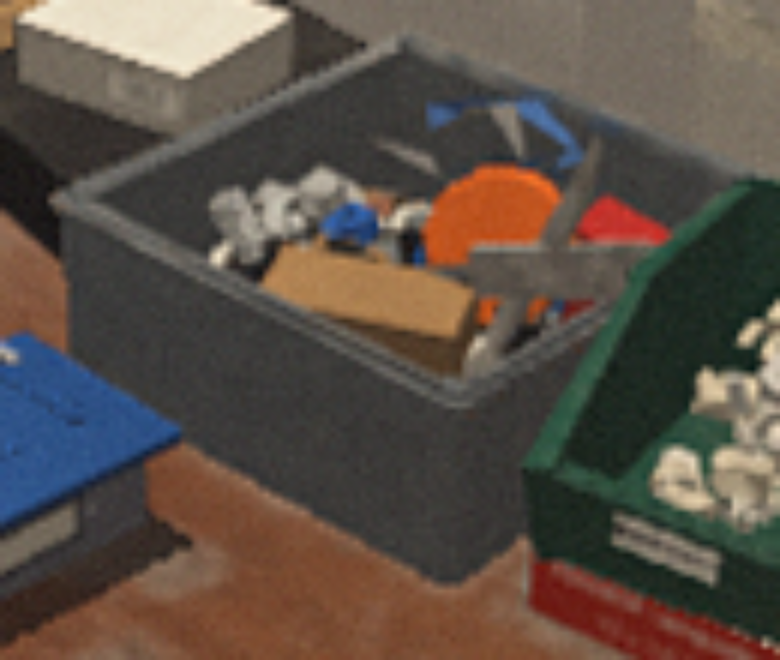

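View pics/c6.png

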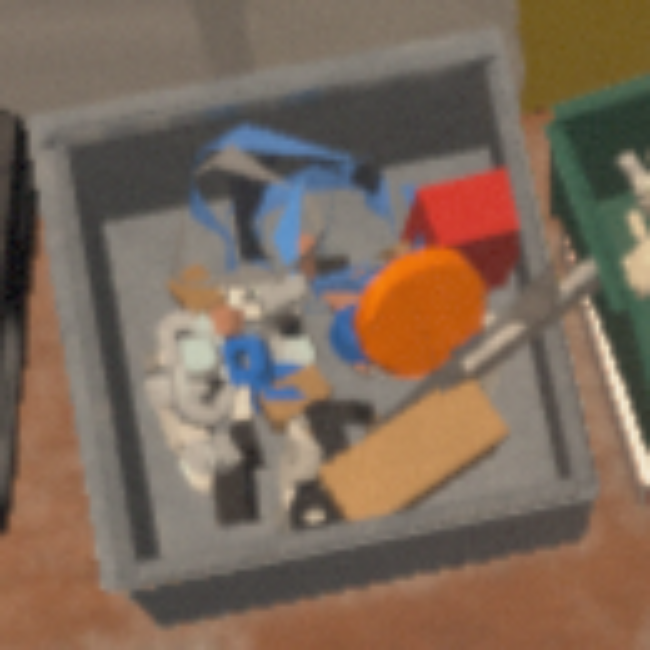

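Run:
```python
from h import *
print(tri('side',(290.8,176.7),'top',(278.4,150)),tri('side',(225.8,143.3),'top',(181,167)))
```

```text
(array([ 0.64802445, -0.08107728,  0.12784352]), np.float64(0.00659889871108602)) (array([0.60472989, 0.2322399 , 0.12005273]), np.float64(0.008537385554347713))
```

Emit:
{"api": "play_rows", "payload": {"motion": [[0,-0.2,0,2,0],[0,0,0,2,0],[0,0,0,2,0],[0,0,0,2,0],[0,0,0,2,0],[0,0,0,2,0],[0,0,0,2,0],[0,0,0,2,0],[0,0,0,2,0],[0,0,0,1.6,0],[0,0,0,0,0],[0,1,0,0,0],[0,1,0,0,0],[0,0.5,0,0,0],[0,0.3,0,0,0],[0,0,0,0,0]]}}

```text
time: 5.75
position: [0.4751, 0.008, 0.0633]
tool_rot: [2.082, 2.353, 0.001]
ft_force: [0.9, 0.6, 0.7]
grip_width: 1.001
```

Run:
```python
from h import *
to([.4732,.0262,.08])
cv2.imwrite('pics/side2.png',cv2.resize(optics.get_image('side')[100:240,120:300,::-1],None,fx=4,fy=4))
cv2.imwrite('pics/wrist2.png',optics.get_image('wrist')[:,:,::-1])
```

```text
t 5.75 pos [0.4751 0.008  0.0633] xang 97.01 zax [ 0.  0. -1.] F [0.9 0.6 0.7] w 1.001 q [-0.81  0.07  0.77  2.06 -0.06  1.03  0.11]
tool shift cm [ 1.83  0.04 -1.67]
```

View pics/side2.png

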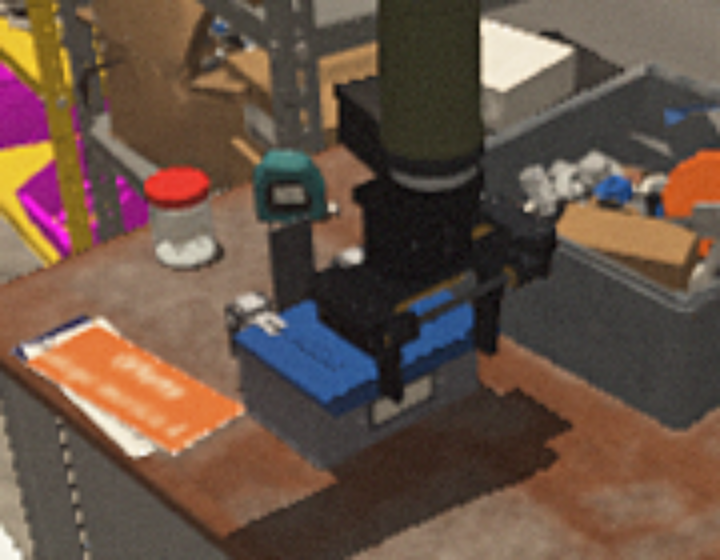

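View pics/wrist2.png

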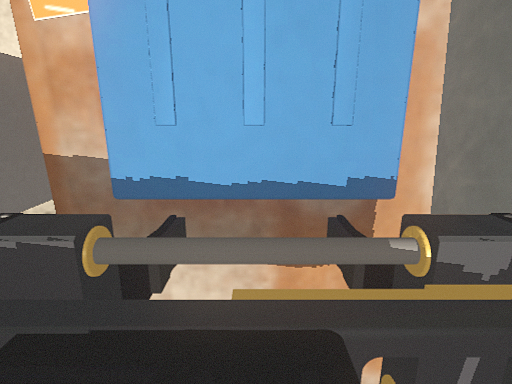

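Emit:
{"api": "play_rows", "payload": {"motion": [[0,0.3,0,0,0],[0,0.3,0,0,0],[0,0,0,0,0]]}}

```text
time: 6.22
position: [0.4742, 0.0141, 0.0631]
tool_rot: [-2.081, -2.353, -0.0]
ft_force: [0.1, -0.5, 0.4]
grip_width: 0.997
```

Emit:
{"api": "play_rows", "payload": {"motion": [[0,0.3,0,0,0],[0,0.3,0,0,0],[0,0,0,0,0]]}}

```text
time: 6.6
position: [0.4735, 0.0201, 0.0632]
tool_rot: [-2.081, -2.353, -0.0]
ft_force: [-0.1, -0.7, -0.3]
grip_width: 1.003
```

Emit:
{"api": "play_rows", "payload": {"motion": [[0,0.3,0,0,0],[0,0.3,0,0,0],[0,0,0,0,0]]}}

```text
time: 6.98
position: [0.4728, 0.026, 0.0632]
tool_rot: [-2.081, -2.353, -0.0]
ft_force: [-0.6, 0.6, 0.1]
grip_width: 1.005
```

Run:
```python
from h import *
to([.4732,.0262,.08])
cv2.imwrite('pics/wrist3.png',optics.get_image('wrist')[:,:,::-1])
```

```text
t 6.97 pos [0.4728 0.026  0.0632] xang 97.01 zax [ 0.  0. -1.] F [-0.6  0.6  0.1] w 1.005 q [-0.83  0.07  0.75  2.06 -0.06  1.03  0.07]
tool shift cm [ 0.01  0.04 -1.68]
```

View pics/wrist3.png

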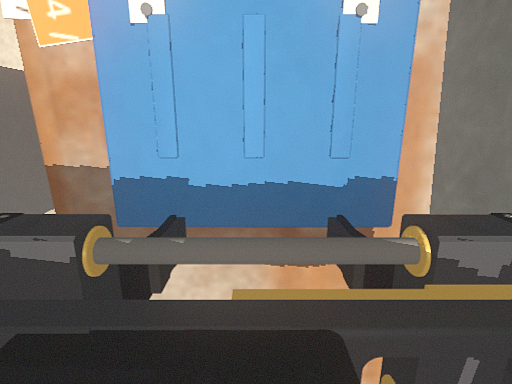

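Run:
```python
from h import *
c=optics.calibration('wrist');K=np.array(c['K']);H=np.linalg.inv(np.array(c['hand_eye']))
for p in [(0,0,0),(0,.05,.008),(.0095,.05,.008),(.0095,.0435,.008),(.0095,.05,-.03),(0,.087,-.017),(0.0095,0.087,-.017),(0,.087,-.017)]:
    u=K@(H@np.r_[p,1])[:3]; print(p,(u[:2]/u[2]).round(1))
# where is lip in tool x, given edge row 227 at tool z -.017 (lid top)
P=np.array(c['hand_eye'])
for row in (227,):
    d=P[:3,:3]@np.linalg.solve(K,[255,row,1.]); o=P[:3,3]; print(o+d*(-.017-o[2])/d[2])
for row,z in ((199,-.017),):
    d=P[:3,:3]@np.linalg.solve(K,[255,row,1.]); o=P[:3,3]; print(o+d*(z-o[2])/d[2])
for n in(0,1):
  pass
```

```text
(0, 0, 0) [256.1 220.2]
(0, 0.05, 0.008) [326.3 216.2]
(0.0095, 0.05, 0.008) [327.1 203.5]
(0.0095, 0.0435, 0.008) [317.9 203.5]
(0.0095, 0.05, -0.03) [343.3 223.1]
(0, 0.087, -0.017) [394.9 229.7]
(0.0095, 0.087, -0.017) [396.8 215.4]
(0, 0.087, -0.017) [394.9 229.7]
[ 0.00188483 -0.00069765 -0.017     ]
[ 0.02010214 -0.0006722  -0.017     ]
```

Run:
```python
from h import *
w=cv2.imread('pics/wrist3.png');cv2.imwrite('pics/c7.png',np.hstack([cv2.resize(w[190:310,130:260],None,fx=3,fy=4),cv2.resize(w[190:310,260:390],None,fx=3,fy=4)]))
cv2.imwrite('pics/side3.png',cv2.resize(optics.get_image('side')[150:220,170:260,::-1],None,fx=8,fy=8,interpolation=cv2.INTER_CUBIC))
```

```text
(no output)
```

View pics/c7.png

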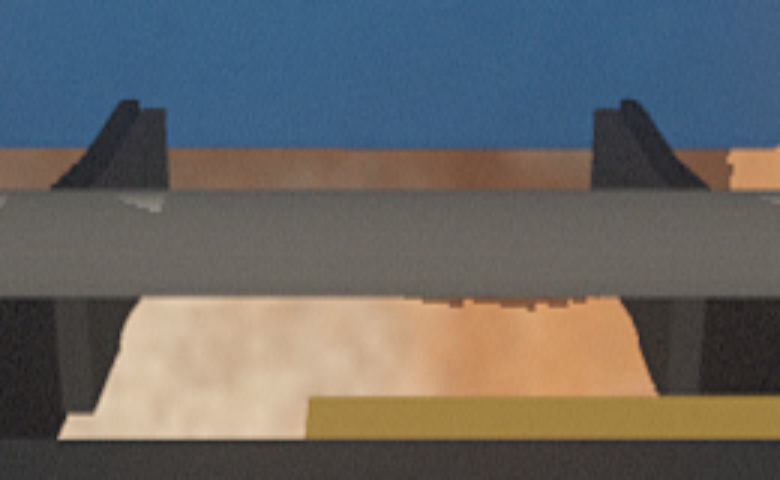

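View pics/side3.png

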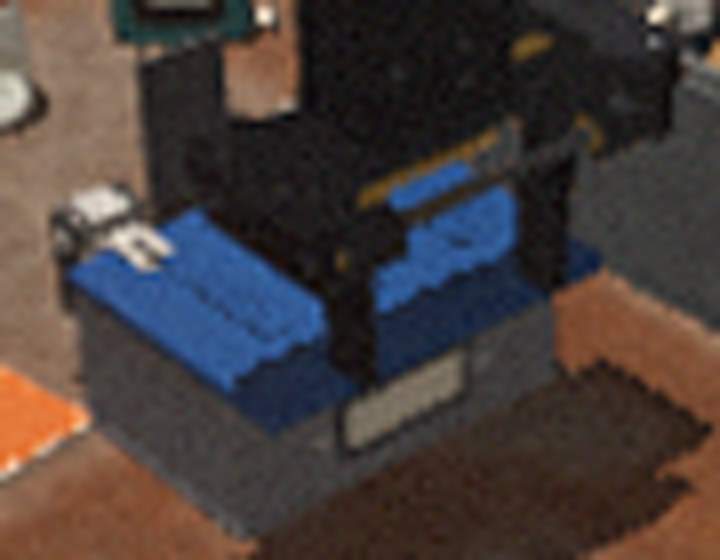

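Run:
```python
from h import *
s,M=st()
for y in (.0435,.0585,-.0435,-.0585):
  for x in (-.0095,.0095):
    for z in (.008,-.021):
        p=s['position']+M@[x,y,z]; u=proj('side',p); print(y,x,z,p.round(3),u.round(1),'crop',((u-[170,150])*8).round(0))
```

```text
t 7.08 pos [0.4728 0.0257 0.0632] xang 96.99 zax [ 0.  0. -1.] F [-0.  -0.3 -0.4] w 0.999 q [-0.83  0.07  0.75  2.06 -0.06  1.03  0.07]
0.0435 -0.0095 0.008 [0.517 0.022 0.055] [237.5 194. ] crop [540. 352.]
0.0435 -0.0095 -0.021 [0.517 0.022 0.084] [237.4 186.7] crop [539. 294.]
0.0435 0.0095 0.008 [0.515 0.04  0.055] [233.7 191.5] crop [510. 332.]
0.0435 0.0095 -0.021 [0.515 0.04  0.084] [233.6 184.2] crop [509. 274.]
0.0585 -0.0095 0.008 [0.532 0.023 0.055] [241.  192.2] crop [568. 337.]
0.0585 -0.0095 -0.021 [0.532 0.023 0.084] [240.9 184.9] crop [567. 279.]
0.0585 0.0095 0.008 [0.53  0.042 0.055] [237.2 189.7] crop [537. 318.]
0.0585 0.0095 -0.021 [0.53  0.042 0.084] [237.1 182.5] crop [536. 260.]
-0.0435 -0.0095 0.008 [0.431 0.011 0.055] [216.8 204.8] crop [374. 438.]
-0.0435 -0.0095 -0.021 [0.431 0.011 0.084] [216.4 197.4] crop [371. 379.]
-0.0435 0.0095 0.008 [0.428 0.03  0.055] [213.  202.1] crop [344. 417.]
-0.0435 0.0095 -0.021 [0.428 0.03  0.084] [212.6 194.7] crop [341. 358.]
-0.0585 -0.0095 0.008 [0.416 0.009 0.055] [213.  206.7] crop [344. 454.]
-0.0585 -0.0095 -0.021 [0.416 0.009 0.084] [212.6 199.3] crop [341. 394.]
-0.0585 0.0095 0.008 [0.414 0.028 0.055] [209.3 204. ] crop [314. 432.]
-0.0585 0.0095 -0.021 [0.414 0.028 0.084] [208.8 196.6] crop [311. 373.]
```

Emit:
{"api": "play_rows", "payload": {"motion": [[0,-1,0,0,0],[0,-1,0,0,0],[0,-1,0,0,0],[1,-0.5,0,0,0],[1,0,0,0,0],[1,0,0,0,0],[1,0,0,0,0],[1,0,0,0,0],[1,0,0,0,0]]}}

```text
time: 8.2
position: [0.4771, -0.0089, 0.0632]
tool_rot: [2.082, 2.353, 0.0]
ft_force: [0.8, 0.3, -0.2]
grip_width: 0.403
```

Run:
```python
from h import *
s,M=st()
w=optics.get_image('wrist')[:,:,::-1];cv2.imwrite('pics/wrist4.png',w)
cv2.imwrite('pics/side4.png',cv2.resize(optics.get_image('side')[150:220,170:260,::-1],None,fx=8,fy=8,interpolation=cv2.INTER_CUBIC))
for z in (.008,-.021):
  for x in(-.0095,.0095): print(z,x,(proj('side',s['position']+M@[x,0,z])-[170,150])*8)
```

```text
t 8.20 pos [ 0.4771 -0.0089  0.0632] xang 96.99 zax [ 0.  0. -1.] F [ 0.8  0.3 -0.2] w 0.403 q [-0.79  0.08  0.79  2.06 -0.07  1.03  0.15]
0.008 -0.0095 [515.55928281 433.15544226]
0.008 0.0095 [484.40365005 411.79348413]
-0.021 -0.0095 [514.40152685 374.00284838]
-0.021 0.0095 [482.85035243 352.87647146]
```

View pics/wrist4.png

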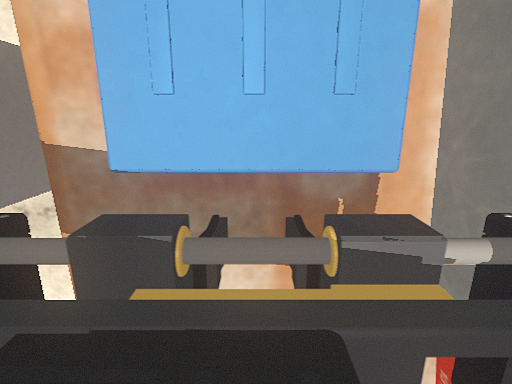

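View pics/side4.png

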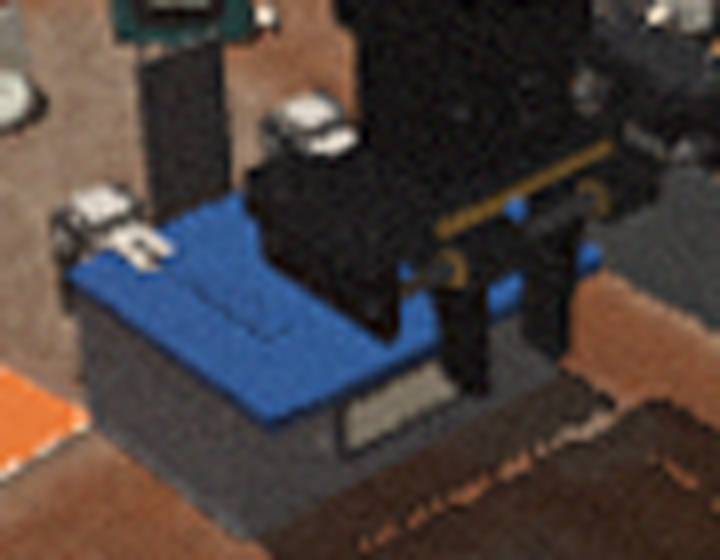

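Emit:
{"api": "play_rows", "payload": {"motion": [[1,0,0,1,0],[1,0,0,1,0],[1,0,0,1,0],[1,0,0,0,0],[1,0,0,0,0],[1,0,0,0,0]]}}

```text
time: 9.05
position: [0.4774, -0.0091, 0.0335]
tool_rot: [2.082, 2.352, 0.001]
ft_force: [-0.4, -0.4, 0.6]
grip_width: 0.003
```

Run:
```python
from h import *
to([.4732,.0262,.08])
w=optics.get_image('wrist')[:,:,::-1];cv2.imwrite('pics/wrist5.png',cv2.resize(w[150:310,150:360],None,fx=3,fy=3))
cv2.imwrite('pics/side5.png',cv2.resize(optics.get_image('side')[150:220,170:260,::-1],None,fx=8,fy=8,interpolation=cv2.INTER_CUBIC))
```

```text
t 9.05 pos [ 0.4774 -0.0091  0.0335] xang 96.98 zax [ 0.001  0.    -1.   ] F [-0.4 -0.4  0.6] w 0.003 q [-0.77  0.14  0.78  2.08 -0.12  0.96  0.2 ]
tool shift cm [ 3.55  0.01 -4.65]
```

View pics/wrist5.png

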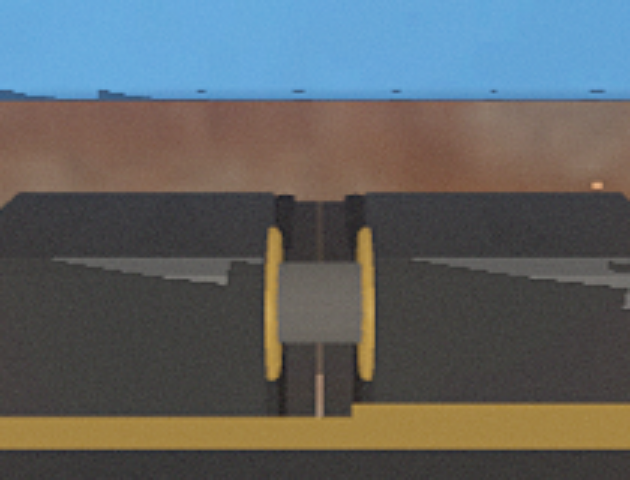

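View pics/side5.png

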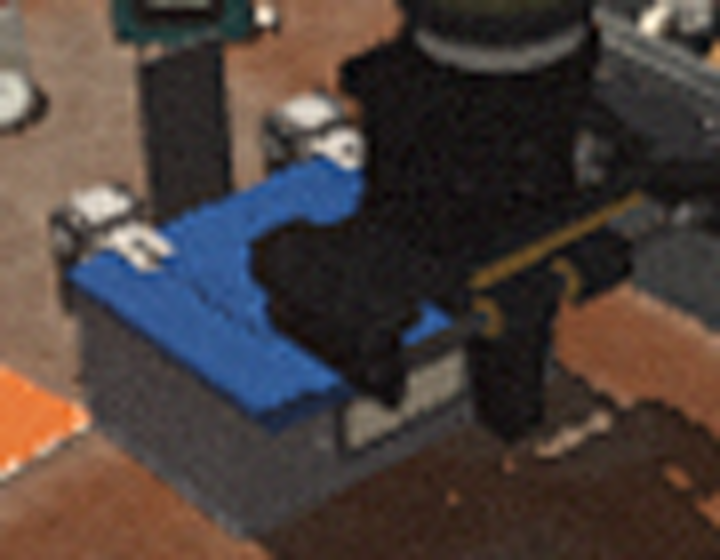

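Emit:
{"api": "play_rows", "payload": {"motion": [[1,0.8,0,0,0],[1,0.8,0,0,0],[1,0.6,0,0,0],[1,0.3,0,0,0],[1,0,0,0,0]]}}

```text
time: 9.78
position: [0.474, 0.016, 0.0332]
tool_rot: [2.082, 2.353, 0.0]
ft_force: [-0.2, 0.1, -0.2]
grip_width: 0.005
```

Emit:
{"api": "play_rows", "payload": {"motion": [[1,0.3,0,0,0],[1,0.3,0,0,0],[1,0,0,0,0]]}}

```text
time: 10.15
position: [0.4733, 0.0218, 0.0332]
tool_rot: [2.082, 2.353, 0.0]
ft_force: [-0.1, -0.5, 0.4]
grip_width: 0.006
```

Emit:
{"api": "play_rows", "payload": {"motion": [[1,0.3,0,0,0],[1,0.3,0,0,0],[1,0,0,0,0]]}}

```text
time: 10.52
position: [0.4732, 0.0223, 0.0332]
tool_rot: [2.082, 2.346, -0.006]
ft_force: [1.7, -12.8, 0.2]
grip_width: 0.007
```

Run:
```python
from h import *
to([.4732,.0262,.08])
w=optics.get_image('wrist')[:,:,::-1];cv2.imwrite('pics/wrist6.png',cv2.resize(w[100:310,50:460],None,fx=1.9,fy=1.9))
cv2.imwrite('pics/side6.png',cv2.resize(optics.get_image('side')[150:220,170:260,::-1],None,fx=8,fy=8,interpolation=cv2.INTER_CUBIC))
```

```text
t 10.53 pos [0.4732 0.0223 0.0332] xang 96.83 zax [ 0.001 -0.007 -1.   ] F [  1.7 -12.8   0.2] w 0.007 q [-0.83  0.12  0.76  2.09 -0.1   0.96  0.11]
tool shift cm [ 0.36  0.05 -4.68]
```

View pics/wrist6.png

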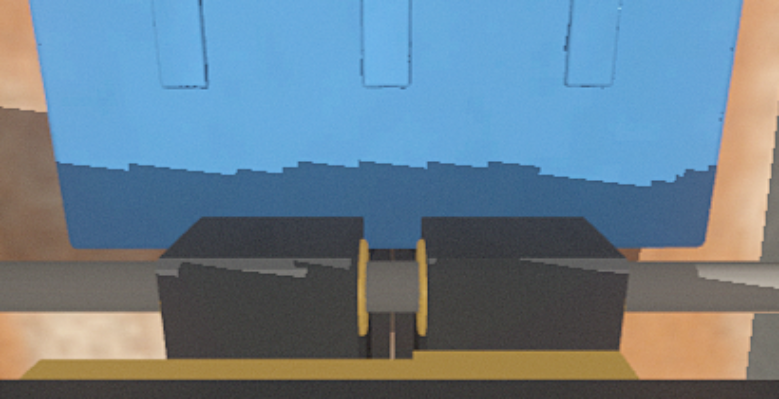

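View pics/side6.png

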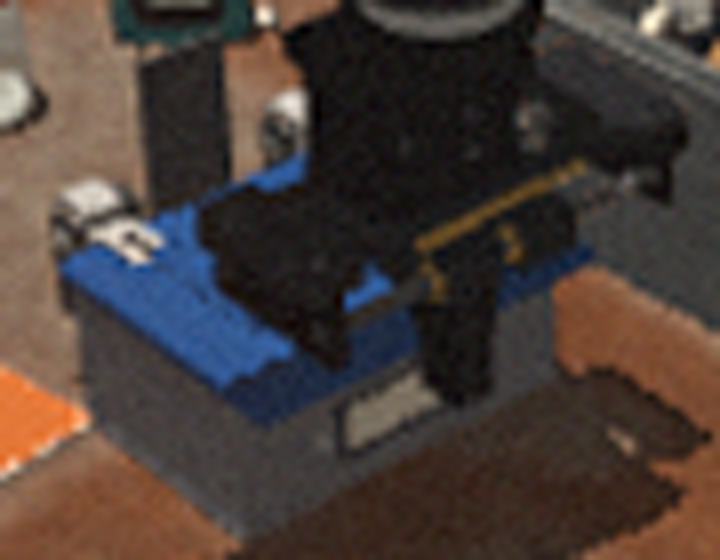

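Emit:
{"api": "play_rows", "payload": {"motion": [[1,0.1,0,-0.3,0],[1,0,0,-0.3,0],[1,0,0,-0.3,0],[1,0,0,-0.3,0],[1,0,0,0,0]]}}

```text
time: 11.25
position: [0.4732, 0.0224, 0.0453]
tool_rot: [2.082, 2.345, -0.007]
ft_force: [2.5, -14.1, -1.2]
grip_width: 0.003
```

Run:
```python
from h import *
st()
cv2.imwrite('pics/side7.png',cv2.resize(optics.get_image('side')[150:220,170:260,::-1],None,fx=8,fy=8,interpolation=cv2.INTER_CUBIC))
```

```text
t 11.25 pos [0.4732 0.0224 0.0453] xang 96.79 zax [ 0.001 -0.007 -1.   ] F [  2.5 -14.1  -1.2] w 0.003 q [-0.83  0.1   0.76  2.08 -0.08  0.99  0.09]
```

View pics/side7.png

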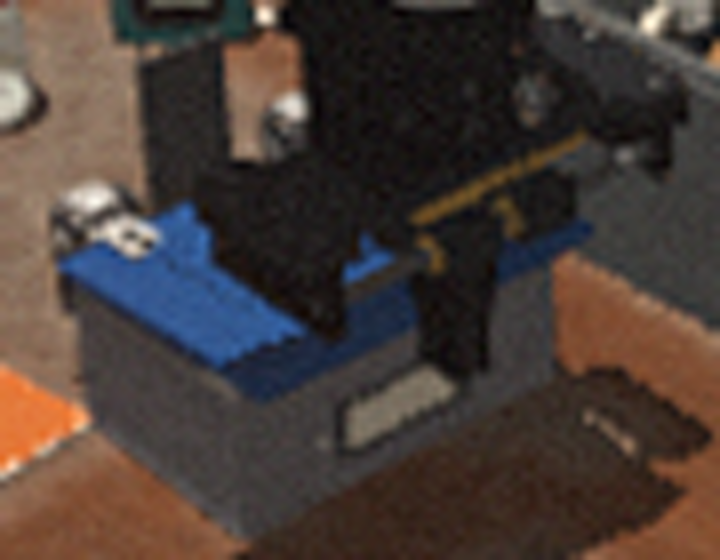

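Run:
```python
import numpy as np
th=np.radians(np.r_[4.25,np.arange(8,97,4)])
X=-162*np.cos(th)-5*np.sin(th);Z=162*np.sin(th)-5*np.cos(th)
for a,x,z,t in zip(np.diff(X),np.diff(Z),Z[1:],th[1:]): print(round(np.degrees(t)),'tx %.2f tz %.2f'%(a/10,-x/10),round(z+75))
```

```text
8 tx 0.08 tz -1.06 93
12 tx 0.16 tz -1.12 104
16 tx 0.24 tz -1.11 115
20 tx 0.32 tz -1.09 126
24 tx 0.39 tz -1.06 136
28 tx 0.46 tz -1.03 147
32 tx 0.54 tz -1.00 157
36 tx 0.60 tz -0.96 166
40 tx 0.67 tz -0.91 175
44 tx 0.73 tz -0.86 184
48 tx 0.79 tz -0.81 192
52 tx 0.84 tz -0.75 200
56 tx 0.89 tz -0.69 207
60 tx 0.94 tz -0.63 213
64 tx 0.98 tz -0.56 218
68 tx 1.02 tz -0.49 223
72 tx 1.05 tz -0.42 228
76 tx 1.08 tz -0.35 231
80 tx 1.10 tz -0.27 234
84 tx 1.11 tz -0.19 236
88 tx 1.13 tz -0.11 237
92 tx 1.13 tz -0.03 237
96 tx 1.13 tz 0.04 237
```

Emit:
{"api": "play_rows", "payload": {"motion": [[1,0.08,0,-1.06,0],[1,0.16,0,-1.12,0],[1,0.24,0,-1.11,0],[1,0.32,0,-1.09,0],[1,0.39,0,-1.06,0],[1,0.46,0,-1.03,0],[1,0,0,0,0]]}}

```text
time: 12.18
position: [0.4714, 0.0389, 0.1112]
tool_rot: [2.082, 2.345, -0.007]
ft_force: [0.5, -14.2, 6.2]
grip_width: 0.002
```

Run:
```python
from h import *
st()
cv2.imwrite('pics/side8.png',cv2.resize(optics.get_image('side')[110:220,150:280,::-1],None,fx=6,fy=5,interpolation=cv2.INTER_CUBIC))
```

```text
t 12.18 pos [0.4714 0.0389 0.1112] xang 96.79 zax [ 0.001 -0.007 -1.   ] F [  0.5 -14.2   6.2] w 0.002 q [-0.88 -0.01  0.74  2.02  0.01  1.13 -0.03]
```

View pics/side8.png

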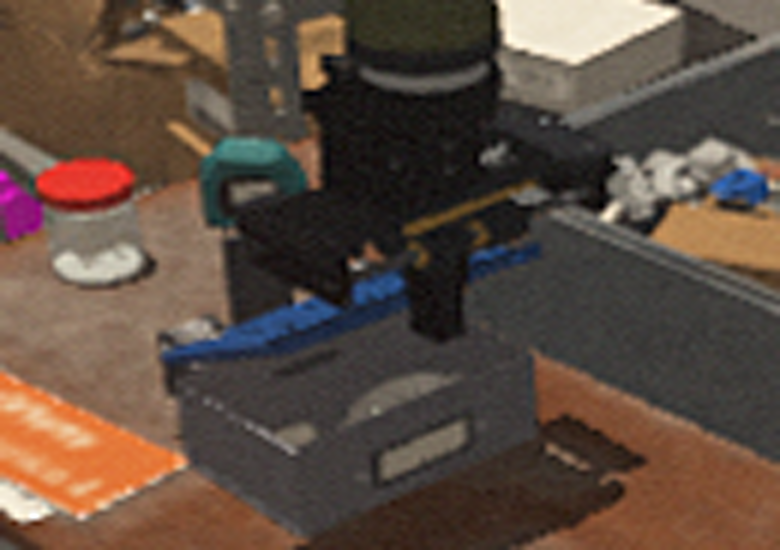

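Emit:
{"api": "play_rows", "payload": {"motion": [[1,0.5,0,-1.0,0],[1,0.55,0,-0.96,0],[1,0.6,0,-0.91,0],[1,0.7,0,-0.86,0],[1,0.75,0,-0.81,0],[1,0.8,0,-0.75,0],[1,0.85,0,-0.69,0],[1,0.9,0,-0.63,0],[1,0.95,0,-0.56,0],[1,0,0,0,0]]}}

```text
time: 13.48
position: [0.4619, 0.1126, 0.1815]
tool_rot: [-2.078, -2.354, -0.001]
ft_force: [1.3, -0.4, 0.4]
grip_width: 0.004
```

Run:
```python
from h import *
st()
cv2.imwrite('pics/side9.png',cv2.resize(optics.get_image('side')[90:220,150:280,::-1],None,fx=5,fy=4.5,interpolation=cv2.INTER_CUBIC))
```

```text
t 13.47 pos [0.4619 0.1126 0.1815] xang 97.13 zax [-0.     0.001 -1.   ] F [ 1.3 -0.4  0.4] w 0.004 q [-0.95 -0.07  0.64  1.92  0.04  1.28 -0.2 ]
```

View pics/side9.png

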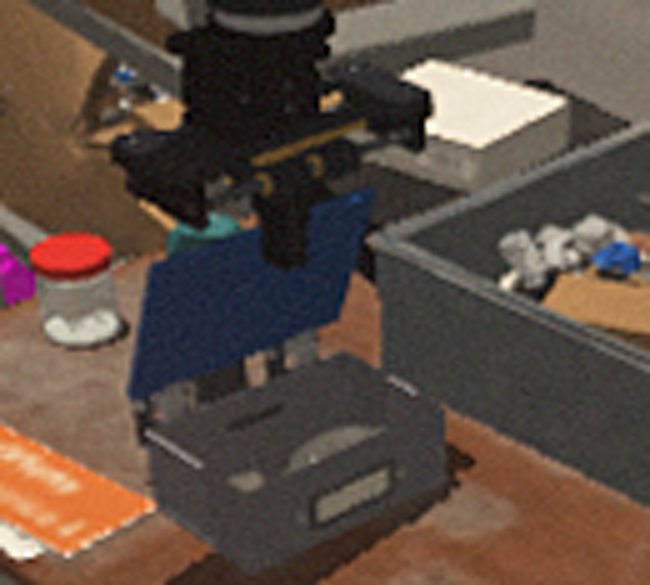

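Emit:
{"api": "play_rows", "payload": {"motion": [[1,0.9,0,-0.5,0],[1,0.9,0,-0.4,0],[1,0.9,0,-0.35,0],[1,0.9,0,-0.3,0],[1,0.8,0,-0.2,0],[1,0.6,0,-0.1,0],[1,0.5,0,0,0],[1,0,0,0,0]]}}

```text
time: 14.52
position: [0.4557, 0.1654, 0.2]
tool_rot: [2.081, 2.353, -0.0]
ft_force: [0.3, -1.2, 0.3]
grip_width: 0.005
```

Emit:
{"api": "play_rows", "payload": {"motion": [[1,0.4,0,0,0],[1,0.4,0,0,0],[1,0.3,0,0,0],[1,0.2,0,0,0],[1,0,0,0,0]]}}

```text
time: 15.15
position: [0.4541, 0.1782, 0.2]
tool_rot: [-2.082, -2.353, 0.0]
ft_force: [-0.3, -0.8, 0.6]
grip_width: 0.002
```

Run:
```python
from h import *
to([.4535,.187,.237])
cv2.imwrite('pics/side10.png',cv2.resize(optics.get_image('side')[80:220,140:280,::-1],None,fx=5,fy=4.2,interpolation=cv2.INTER_CUBIC))
cv2.imwrite('pics/wrist10.png',optics.get_image('wrist')[:,:,::-1])
```

```text
t 15.15 pos [0.4541 0.1782 0.2   ] xang 97.00 zax [-0. -0. -1.] F [-0.3 -0.8  0.6] w 0.002 q [-1.01 -0.05  0.57  1.86  0.03  1.32 -0.33]
tool shift cm [ 0.88  0.05 -3.7 ]
```

View pics/side10.png

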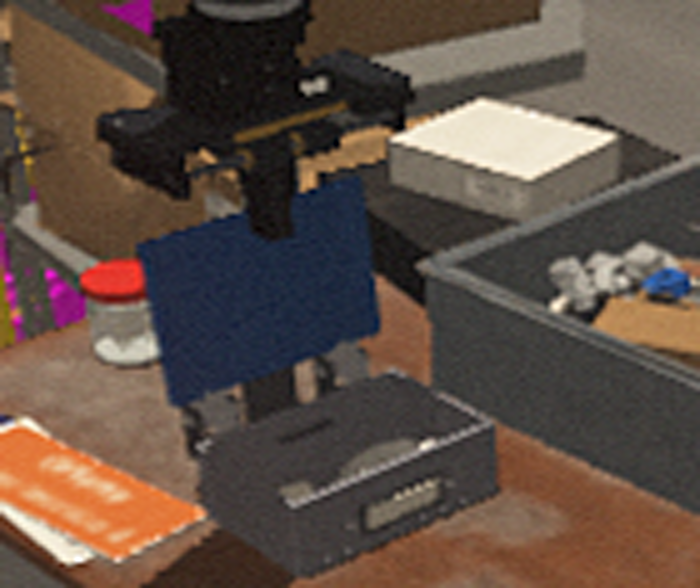

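View pics/wrist10.png

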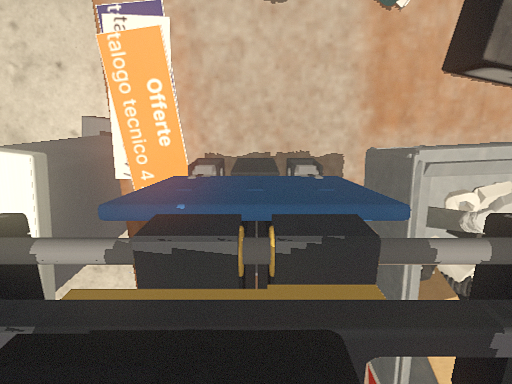

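Emit:
{"api": "play_rows", "payload": {"motion": [[1,0.3,0,0,0],[1,0.3,0,0,0],[1,0.2,0,0,0],[1,0,0,0,0]]}}

```text
time: 15.75
position: [0.4531, 0.1862, 0.2]
tool_rot: [2.082, 2.353, 0.0]
ft_force: [1.0, -0.6, -0.1]
grip_width: 0.009
```

Emit:
{"api": "play_rows", "payload": {"motion": [[1,0.2,0,0,0],[1,0.2,0,0,0],[1,0.1,0,0,0],[1,0,0,0,0]]}}

```text
time: 16.25
position: [0.4529, 0.1884, 0.2]
tool_rot: [2.083, 2.349, -0.004]
ft_force: [-0.7, -5.8, 2.0]
grip_width: 0.008
```

Run:
```python
from h import *
to([.4535,.187,.237])
cv2.imwrite('pics/side11.png',cv2.resize(optics.get_image('side')[80:220,140:280,::-1],None,fx=5,fy=4.2,interpolation=cv2.INTER_CUBIC))
cv2.imwrite('pics/wrist11.png',optics.get_image('wrist')[:,:,::-1])
```

```text
t 16.25 pos [0.4529 0.1884 0.2   ] xang 96.87 zax [-0.    -0.004 -1.   ] F [-0.7 -5.8  2. ] w 0.008 q [-1.02 -0.04  0.56  1.86  0.02  1.32 -0.35]
tool shift cm [-0.15  0.04 -3.7 ]
```

View pics/wrist11.png

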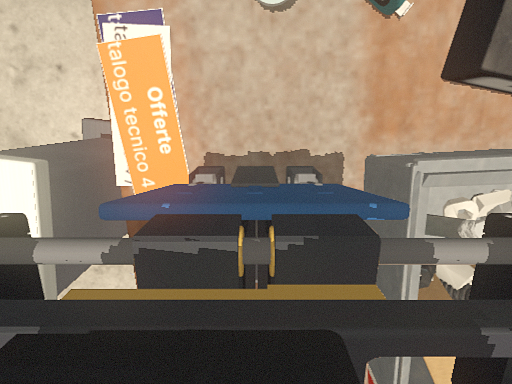

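Emit:
{"api": "play_rows", "payload": {"motion": [[1,-0.3,0,0,0],[1,-0.5,0,0,0],[1,-1,0,0,0],[1,-1.5,0,0,0],[1,-1.5,0,0,0],[1,-1.2,0,0,0],[1,0,0,0,0]]}}

```text
time: 17.23
position: [0.4601, 0.1301, 0.2002]
tool_rot: [-2.085, -2.35, -0.001]
ft_force: [0.5, 1.3, 0.2]
grip_width: 0.006
```

Run:
```python
from h import *
st()
cv2.imwrite('pics/side12.png',cv2.resize(optics.get_image('side')[80:220,140:280,::-1],None,fx=5,fy=4.2,interpolation=cv2.INTER_CUBIC))
cv2.imwrite('pics/wrist12.png',optics.get_image('wrist')[:,:,::-1])
```

```text
t 17.23 pos [0.4601 0.1301 0.2002] xang 96.85 zax [ 0.     0.001 -1.   ] F [0.5 1.3 0.2] w 0.006 q [-0.97 -0.08  0.62  1.88  0.05  1.32 -0.25]
```

View pics/side12.png

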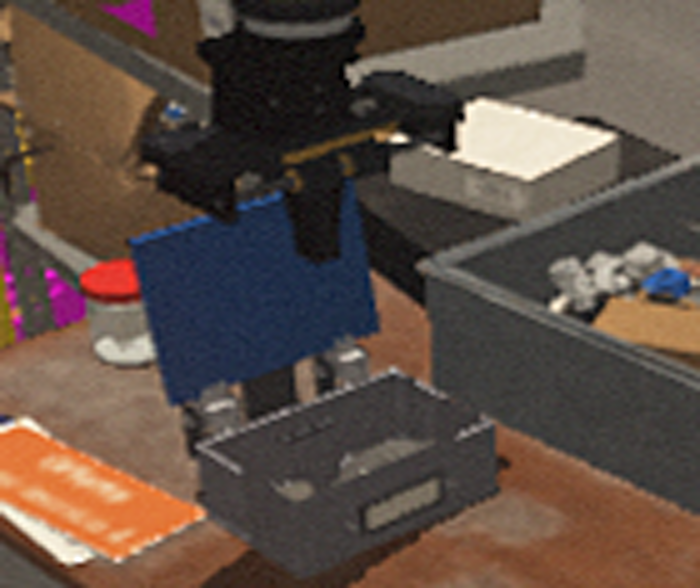

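View pics/wrist12.png

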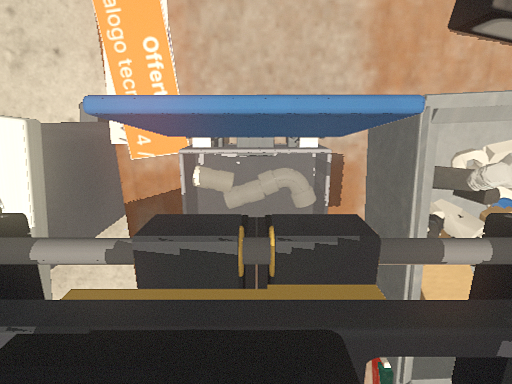

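Emit:
{"api": "play_rows", "payload": {"motion": [[1,0,0,-1,0],[1,0,0,-1.5,0],[1,0,0,-1.5,0],[1,0,0,-1.5,0],[1,0,0,-1.5,0],[0.35,0,0,0,0.1745],[0.35,0,0,0,0.1745],[0.35,0,0,0,0.1745],[0.35,0,0,0,0.1745],[0.35,0,0,0,0.1745],[0.35,0,0,0,0.1745],[0.35,0,0,0,0.1745],[0.35,0,0,0,0.1745],[0.35,0,0,0,0.1745],[0.35,0,0,0,0]]}}

```text
time: 19.2
position: [0.46, 0.1314, 0.2706]
tool_rot: [-3.135, -0.194, -0.001]
ft_force: [0.4, 0.2, -1.3]
grip_width: 0.649
```

Run:
```python
from h import *
to([.4512,.203,.26])
```

```text
t 19.20 pos [0.46   0.1314 0.2706] xang 7.10 zax [ 0.  0. -1.] F [ 0.4  0.2 -1.3] w 0.649 q [-0.88 -0.1   0.51  1.77  0.05  1.46 -1.82]
tool shift cm [ 0.02 -7.22  1.06]
```

Emit:
{"api": "play_rows", "payload": {"motion": [[0.35,0,-1.8,0,0],[0.35,0,-1.8,0,0],[0.35,0,-1.8,0,0],[0.35,0,-1.8,0,0],[0.35,0,0,0,0],[0.35,0,0,1.5,0],[0.35,0,0,1.5,0],[0.35,0,0,0,0]]}}

```text
time: 20.2
position: [0.4501, 0.2016, 0.2381]
tool_rot: [3.134, 0.19, -0.005]
ft_force: [-0.1, -0.2, 0.6]
grip_width: 0.657
```

Run:
```python
from h import *
st()
cv2.imwrite('pics/side13.png',cv2.resize(optics.get_image('side')[80:220,140:280,::-1],None,fx=5,fy=4.2,interpolation=cv2.INTER_CUBIC))
cv2.imwrite('pics/wrist13.png',optics.get_image('wrist')[:,:,::-1])
```

```text
t 20.20 pos [0.4501 0.2016 0.2381] xang 6.93 zax [-0.003 -0.002 -1.   ] F [-0.1 -0.2  0.6] w 0.657 q [-0.94 -0.04  0.45  1.79  0.02  1.4  -1.94]
```

View pics/side13.png

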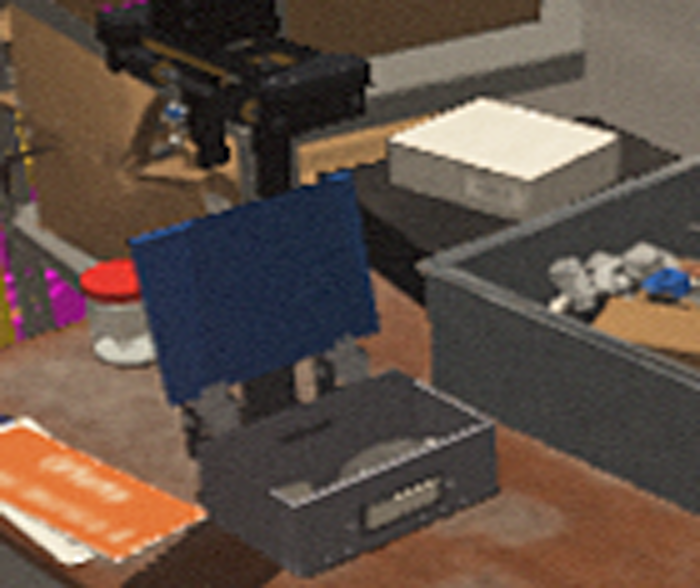

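View pics/wrist13.png

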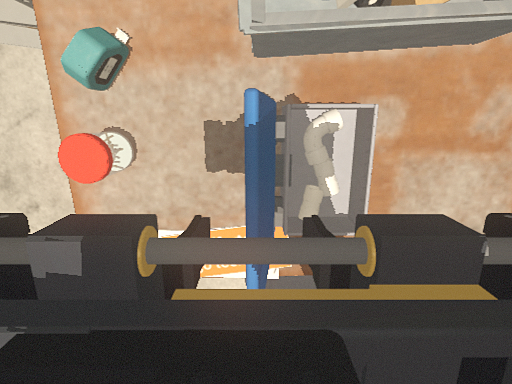

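Emit:
{"api": "play_rows", "payload": {"motion": [[0.35,0,0,1.2,0],[0.35,0,0,1.2,0],[0.35,0,0,1.2,0],[0.35,0,0,0.7,0],[0.35,0,0,0,0],[1,0,0,0,0],[1,0,0,0,0],[1,0,0,0,0],[1,0,0,0,0],[1,0,0,0,0],[1,0,0,0,0],[1,0,0,0,0],[1,0,0,0,0]], "force": 35}}

```text
time: 21.92
position: [0.4512, 0.2019, 0.1971]
tool_rot: [3.135, 0.191, -0.0]
ft_force: [-0.3, -3.9, 1.8]
grip_width: 0.121
```

Run:
```python
from h import *
st()
cv2.imwrite('pics/side14.png',cv2.resize(optics.get_image('side')[80:220,140:280,::-1],None,fx=5,fy=4.2,interpolation=cv2.INTER_CUBIC))
cv2.imwrite('pics/wrist14.png',optics.get_image('wrist')[:,:,::-1])
```

```text
t 21.93 pos [0.4512 0.2019 0.1971] xang 6.96 zax [ 0.    -0.001 -1.   ] F [-0.3 -3.9  1.8] w 0.121 q [-0.93 -0.02  0.45  1.85  0.01  1.31 -1.93]
```

View pics/side14.png

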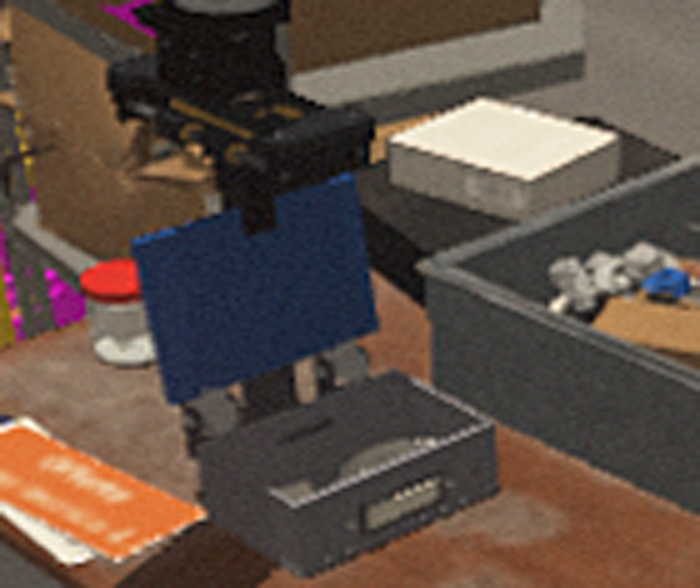

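View pics/wrist14.png

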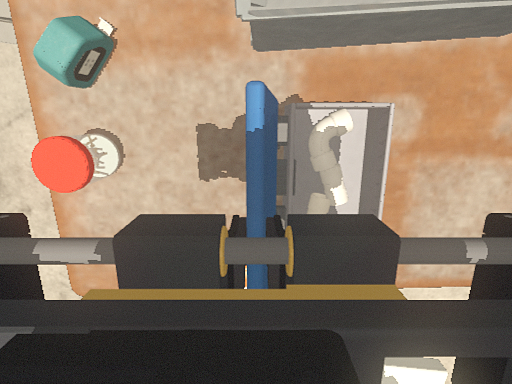

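Emit:
{"api": "play_rows", "payload": {"motion": [[1,0,0.3,0,0],[1,0,0.3,0,0],[1,0,0.3,0,0],[1,0,0,0,0]]}}

```text
time: 22.52
position: [0.4523, 0.1941, 0.1975]
tool_rot: [-3.135, -0.191, -0.001]
ft_force: [-1.4, -0.6, 6.0]
grip_width: 0.118
```

Run:
```python
from h import *
s,M=st(); print(s['torque'].round(2))
cv2.imwrite('pics/wrist15.png',optics.get_image('wrist')[:,:,::-1])
```

```text
t 22.52 pos [0.4523 0.1941 0.1975] xang 6.99 zax [ 0.     0.001 -1.   ] F [-1.4 -0.6  6. ] w 0.118 q [-0.92 -0.03  0.46  1.86  0.01  1.31 -1.92]
[-0.6   0.38 -0.05]
```

View pics/wrist15.png

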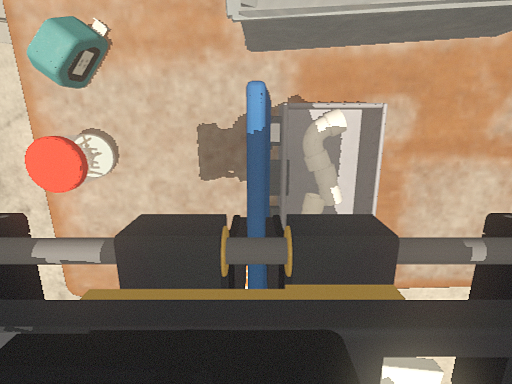

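Emit:
{"api": "play_rows", "payload": {"motion": [[1,0,0,-0.4,0],[1,0,0,-0.4,0],[1,0,0,-0.4,0],[1,0,0,-0.4,0],[1,0,0,0,0]]}}

```text
time: 23.2
position: [0.4523, 0.194, 0.2135]
tool_rot: [-3.135, -0.192, -0.001]
ft_force: [-0.6, -1.3, -0.4]
grip_width: 0.115
```

Run:
```python
from h import *
s,M=st(); print(s['torque'].round(2))
cv2.imwrite('pics/wrist16.png',optics.get_image('wrist')[:,:,::-1])
```

```text
t 23.20 pos [0.4523 0.194  0.2135] xang 7.00 zax [ 0.  0. -1.] F [-0.6 -1.3 -0.4] w 0.115 q [-0.93 -0.04  0.46  1.83  0.02  1.34 -1.92]
[-0.51  0.24 -0.01]
```

View pics/wrist16.png

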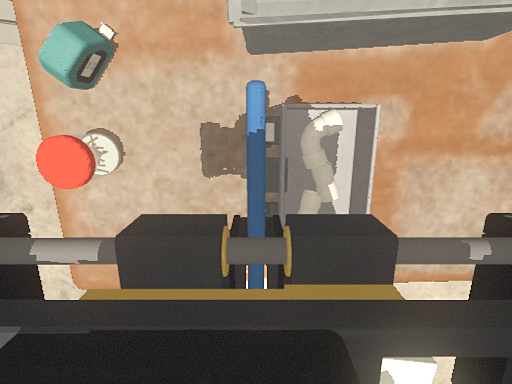

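Emit:
{"api": "play_rows", "payload": {"motion": [[1,0,0,-0.5,0],[1,0,0,-0.5,0],[1,0,0,-0.8,0],[1,0,0,-1,0],[1,0,0,-1.2,0],[1,0,0,-1.4,0],[1,0,0,-1.4,0],[1,0,0,-1.2,0],[1,0,0,0,0]]}}

```text
time: 24.38
position: [0.4528, 0.1942, 0.2943]
tool_rot: [-3.135, -0.192, -0.003]
ft_force: [0.0, 0.3, -2.2]
grip_width: 0.112
```

Run:
```python
from h import *
s,M=st(); print(s['torque'].round(2))
to([.473,-.3377,.3])
cv2.imwrite('pics/side17.png',cv2.resize(optics.get_image('side')[60:220,140:280,::-1],None,fx=5,fy=3.7,interpolation=cv2.INTER_CUBIC))
cv2.imwrite('pics/top17.png',optics.get_image('top')[:,:,::-1])
cv2.imwrite('pics/wrist17.png',optics.get_image('wrist')[:,:,::-1])
```

```text
t 24.38 pos [0.4528 0.1942 0.2943] xang 7.00 zax [ 0.002  0.001 -1.   ] F [ 0.   0.3 -2.2] w 0.112 q [-0.93 -0.07  0.45  1.7   0.03  1.5  -1.93]
[-0.13  0.18  0.  ]
t 24.38 pos [0.4528 0.1942 0.2943] xang 7.00 zax [ 0.002  0.001 -1.   ] F [ 0.   0.3 -2.2] w 0.112 q [-0.93 -0.07  0.45  1.7   0.03  1.5  -1.93]
tool shift cm [-4.47 53.04 -0.63]
```

View pics/side17.png

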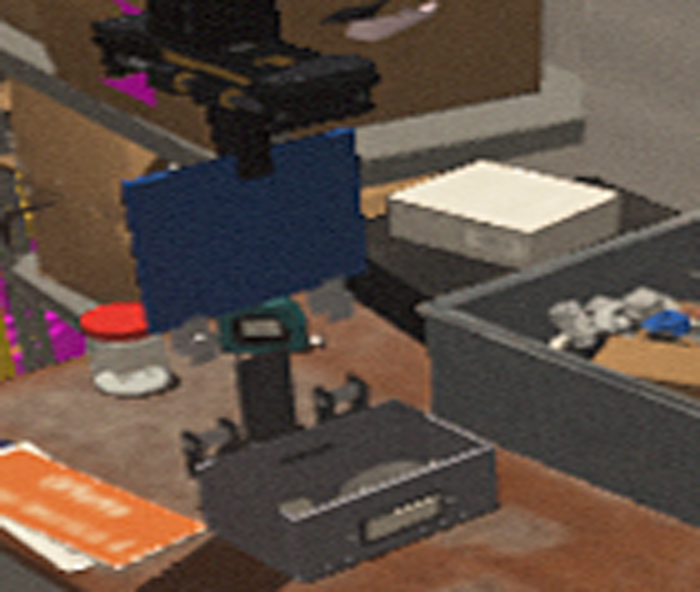

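View pics/wrist17.png

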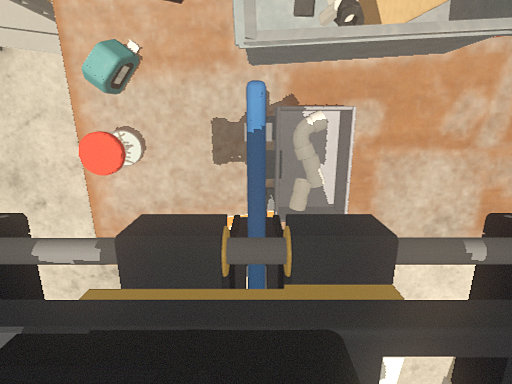

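Emit:
{"api": "play_rows", "payload": {"motion": [[1,0,0,0,0.0975],[1,0,0,0,0.0975],[1,0.1,1,0,0],[1,0.3,2,0,0],[1,0.4,3.2,0,0],[1,0.4,3.8,0,0],[1,0.4,3.8,0,0],[1,0.4,3.8,0,0],[1,0.4,3.8,0,0],[1,0.4,3.8,0,0],[1,0.4,3.8,0,0],[1,0.4,3.8,0,0],[1,0.4,3.8,0,0],[1,0.4,3.8,0,0],[1,0.4,3.8,0,0],[1,0.4,3.6,0,0],[1,0.4,2.5,0,0],[1,0.4,1.2,0,0],[1,0,0,0,0],[1,0,0,0,0]], "force": 45}}

```text
time: 27.02
position: [0.4739, -0.324, 0.293]
tool_rot: [-3.139, 0.114, 0.0]
ft_force: [-0.3, 0.1, -2.0]
grip_width: 0.113
```

Run:
```python
from h import *
to([.473,-.3377,.26])
cv2.imwrite('pics/side18.png',optics.get_image('side')[:,:,::-1])
cv2.imwrite('pics/top18.png',optics.get_image('top')[:,:,::-1])
cv2.imwrite('pics/wrist18.png',optics.get_image('wrist')[:,:,::-1])
```

```text
t 27.02 pos [ 0.4739 -0.324   0.293 ] xang -4.17 zax [-0.     0.001 -1.   ] F [-0.3  0.1 -2. ] w 0.113 q [-0.4   0.22  1.13  1.53 -0.2   1.52 -0.92]
tool shift cm [0.01 1.37 3.3 ]
```

View pics/side18.png

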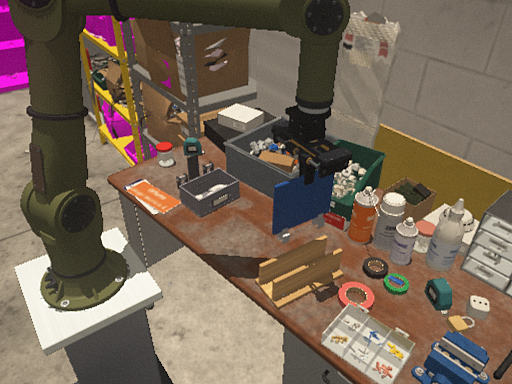

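View pics/wrist18.png

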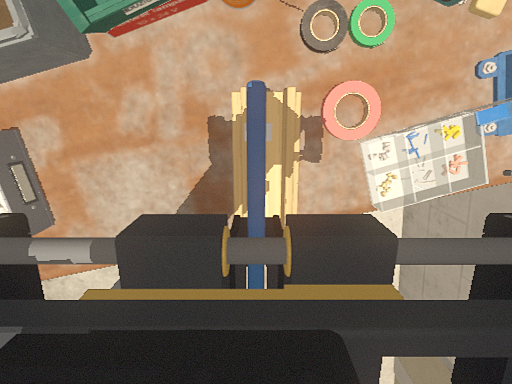

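Emit:
{"api": "play_rows", "payload": {"motion": [[1,0,0.7,0,0],[1,0,0.7,0,0],[1,0,0,1,0],[1,0,0,1,0],[1,0,0,1,0],[1,0,0,0.5,0],[1,0,0,0,0]]}}

```text
time: 28.05
position: [0.4734, -0.3377, 0.2576]
tool_rot: [-3.139, 0.114, 0.001]
ft_force: [0.3, 0.2, -1.3]
grip_width: 0.11
```

Run:
```python
from h import *
to([.473,-.3377,.16])
s=optics.get_image('side')[:,:,::-1]
cv2.imwrite('pics/side19.png',cv2.resize(s[150:310,240:370],None,fx=5.5,fy=3.7,interpolation=cv2.INTER_CUBIC))
t=optics.get_image('top')[:,:,::-1]
cv2.imwrite('pics/top19.png',cv2.resize(t[130:250,310:430],None,fx=5,fy=5,interpolation=cv2.INTER_CUBIC))
w=optics.get_image('wrist')[:,:,::-1];cv2.imwrite('pics/wrist19.png',cv2.resize(w[60:260,150:350],None,fx=4,fy=3))
```

```text
t 28.05 pos [ 0.4734 -0.3377  0.2576] xang -4.16 zax [-0.001  0.    -1.   ] F [ 0.3  0.2 -1.3] w 0.110 q [-0.35  0.26  1.12  1.57 -0.23  1.46 -0.87]
tool shift cm [-0.03  0.    9.76]
```

View pics/side19.png

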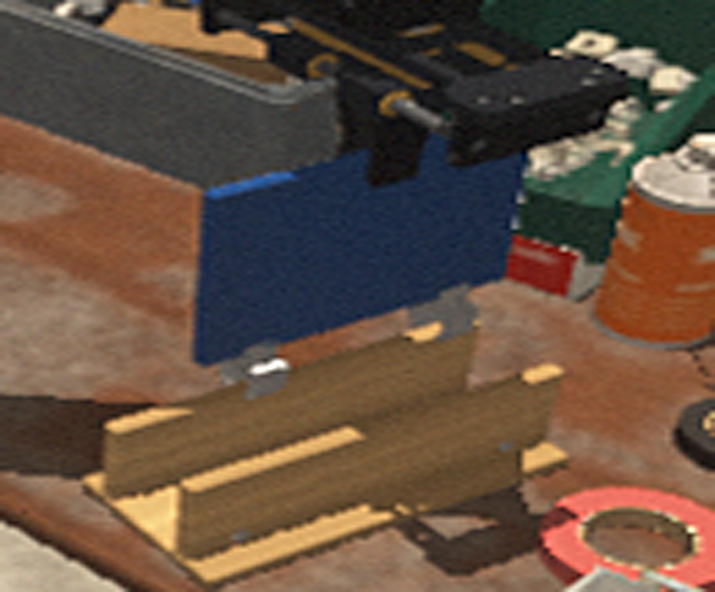

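View pics/wrist19.png

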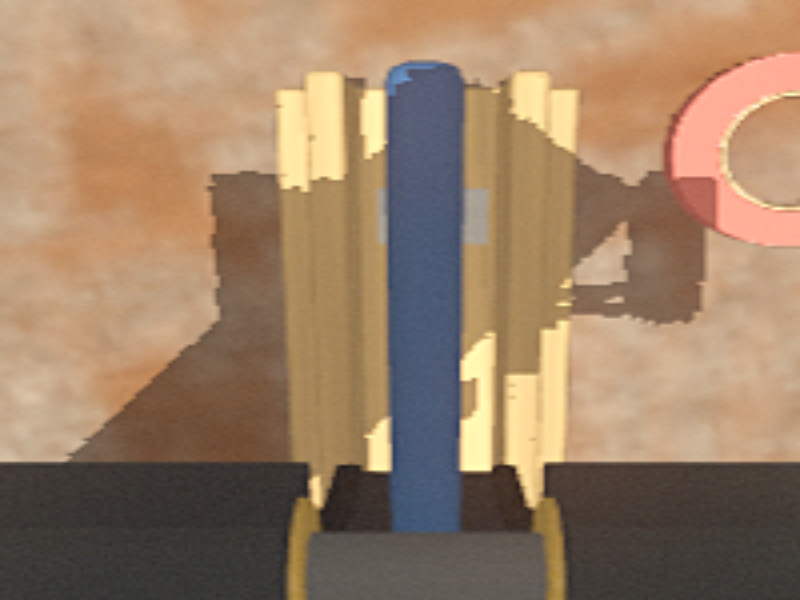

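View pics/top19.png

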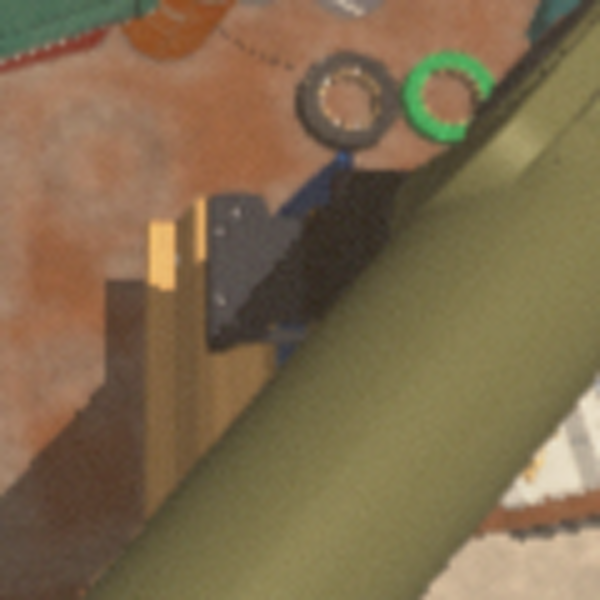

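Emit:
{"api": "play_rows", "payload": {"motion": [[1,0,0,0.8,0],[1,0,0,1,0],[1,0,0,1,0],[1,0,0,1,0],[1,0,0,1,0],[1,0,0,1,0],[1,0,0,1,0],[1,0,0,1,0],[1,0,0,0.8,0],[1,0,0,0.6,0],[1,0,0,0,0]]}}

```text
time: 29.58
position: [0.4733, -0.3379, 0.1656]
tool_rot: [-3.139, 0.115, 0.001]
ft_force: [0.2, -0.8, -2.5]
grip_width: 0.108
```

Emit:
{"api": "play_rows", "payload": {"motion": [[1,0,0,0.3,0],[1,0,0,0.3,0],[1,0,0,0,0]]}}

```text
time: 29.95
position: [0.4734, -0.3379, 0.1599]
tool_rot: [-3.139, 0.114, 0.0]
ft_force: [-0.3, 1.1, -2.8]
grip_width: 0.112
```

Run:
```python
from h import *
st()
s=optics.get_image('side')[:,:,::-1]
cv2.imwrite('pics/side20.png',cv2.resize(s[150:310,240:370],None,fx=5.5,fy=3.7,interpolation=cv2.INTER_CUBIC))
w=optics.get_image('wrist')[:,:,::-1];cv2.imwrite('pics/wrist20.png',cv2.resize(w[60:260,150:350],None,fx=4,fy=3))
```

```text
t 29.95 pos [ 0.4734 -0.3379  0.1599] xang -4.18 zax [-0.  0. -1.] F [-0.3  1.1 -2.8] w 0.112 q [-0.31  0.33  1.08  1.71 -0.3   1.28 -0.82]
```

View pics/side20.png

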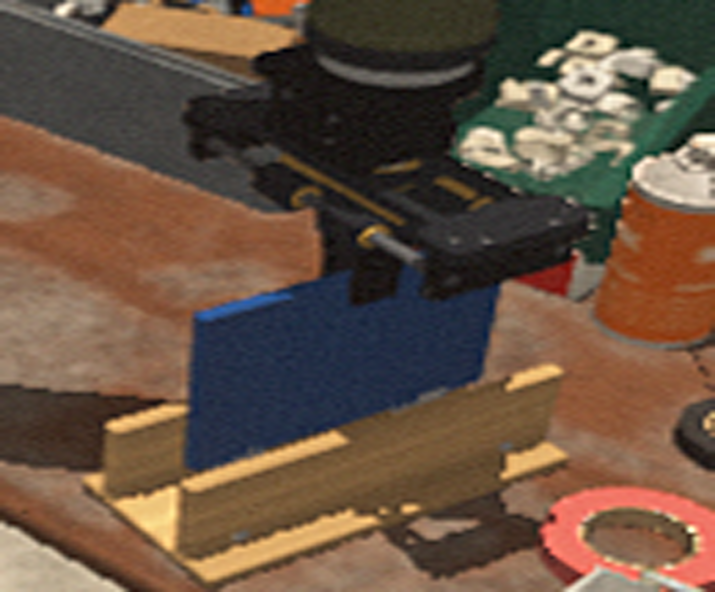

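View pics/wrist20.png

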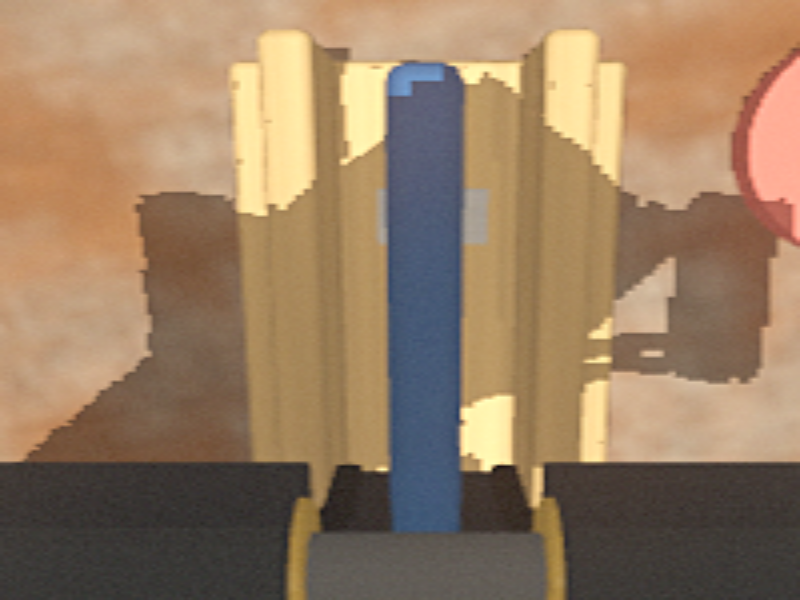

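Well centred in the gap; keep lowering gently to contact.

Emit:
{"api": "play_rows", "payload": {"motion": [[1,0,0,0.3,0],[1,0,0,0.3,0],[1,0,0,0,0]]}}

```text
time: 30.42
position: [0.4733, -0.3379, 0.1537]
tool_rot: [-3.139, 0.115, 0.001]
ft_force: [-0.3, -0.2, -1.6]
grip_width: 0.106
```

Emit:
{"api": "play_rows", "payload": {"motion": [[1,0,0,0.2,0],[1,0,0,0.2,0],[1,0,0,0,0]]}}

```text
time: 30.8
position: [0.4735, -0.3381, 0.15]
tool_rot: [-3.139, 0.114, -0.0]
ft_force: [-0.4, -0.6, -1.7]
grip_width: 0.113
```

Emit:
{"api": "play_rows", "payload": {"motion": [[1,0,0,0.2,0],[1,0,0,0.2,0],[1,0,0,0,0]]}}

```text
time: 31.18
position: [0.474, -0.3399, 0.1494]
tool_rot: [3.138, -0.116, 0.004]
ft_force: [-3.7, 1.5, 15.6]
grip_width: 0.112
```

Emit:
{"api": "play_rows", "payload": {"motion": [[1,0,0,0.2,0],[1,0,0,0.1,0],[1,0,0,0,0]]}}

```text
time: 31.55
position: [0.4742, -0.3414, 0.1491]
tool_rot: [3.137, -0.117, 0.007]
ft_force: [-7.5, 2.9, 30.2]
grip_width: 0.108
```

Emit:
{"api": "play_rows", "payload": {"motion": [[1,0,0,-0.3,0],[1,0,0,-0.2,0],[1,0,0,-0.1,0],[1,0,0,0,0]]}}

```text
time: 32.05
position: [0.4737, -0.3388, 0.1495]
tool_rot: [3.138, -0.115, 0.001]
ft_force: [-0.9, -1.1, 3.9]
grip_width: 0.109
```

Emit:
{"api": "play_rows", "payload": {"motion": [[0.8,0,0,0,0],[0.75,0,0,0,0],[0.7,0,0,0,0],[0.6,0,0,0,0],[0.6,0,0,0,0]]}}

```text
time: 32.67
position: [0.4735, -0.338, 0.149]
tool_rot: [-3.139, 0.114, 0.0]
ft_force: [-0.1, 0.5, 0.1]
grip_width: 0.383
```

Run:
```python
from h import *
st()
s=optics.get_image('side')[:,:,::-1]
cv2.imwrite('pics/side21.png',cv2.resize(s[150:310,240:370],None,fx=5.5,fy=3.7,interpolation=cv2.INTER_CUBIC))
w=optics.get_image('wrist')[:,:,::-1];cv2.imwrite('pics/wrist21.png',cv2.resize(w[60:260,150:350],None,fx=4,fy=3))
```

```text
t 32.67 pos [ 0.4735 -0.338   0.149 ] xang -4.17 zax [ 0.  0. -1.] F [-0.1  0.5  0.1] w 0.383 q [-0.31  0.34  1.07  1.73 -0.31  1.26 -0.81]
```

View pics/side21.png

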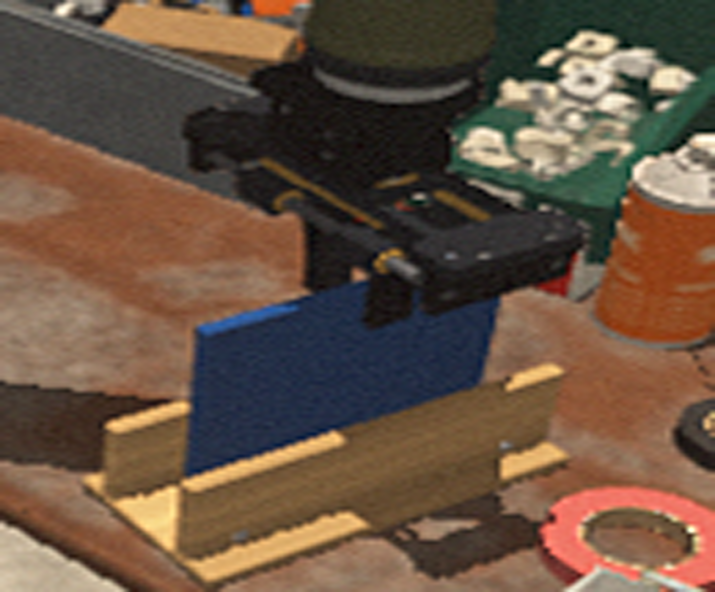

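View pics/wrist21.png

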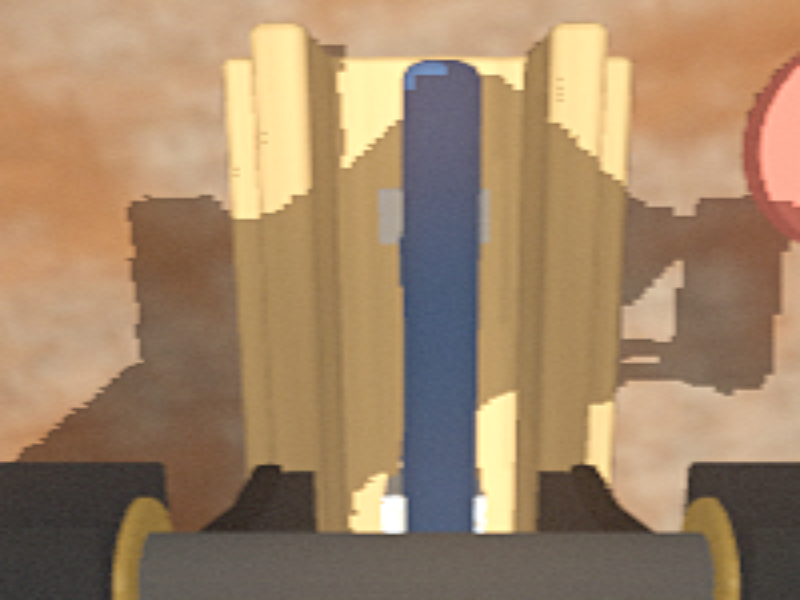

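Emit:
{"api": "play_rows", "payload": {"motion": [[0.2,0,0,0,0],[0.2,0,0,0,0],[0.2,0,0,0,0],[0.2,0,0,-0.5,0],[0.2,0,0,-1,0],[0.2,0,0,-1.5,0],[0.2,0,0,-2,0],[0.2,0,0,-2,0],[0.2,0,0,-2,0],[0.2,0,0,-2,0],[0.2,0,0,-1,0],[0.2,0,0,0,0],[0.2,0,0,0,0]]}}

```text
time: 34.4
position: [0.4732, -0.3377, 0.2683]
tool_rot: [-3.139, 0.114, 0.002]
ft_force: [-0.7, 0.4, 0.1]
grip_width: 0.797
```

Run:
```python
from h import *
st()
s=optics.get_image('side')[:,:,::-1]
cv2.imwrite('pics/side22.png',s)
cv2.imwrite('pics/side22c.png',cv2.resize(s[150:310,240:370],None,fx=5.5,fy=3.7,interpolation=cv2.INTER_CUBIC))
t=optics.get_image('top')[:,:,::-1];cv2.imwrite('pics/top22.png',t)
w=optics.get_image('wrist')[:,:,::-1];cv2.imwrite('pics/wrist22.png',w)
```

```text
t 34.40 pos [ 0.4732 -0.3377  0.2683] xang -4.18 zax [-0.001  0.001 -1.   ] F [-0.7  0.4  0.1] w 0.797 q [-0.35  0.25  1.12  1.56 -0.23  1.48 -0.87]
```

View pics/side22.png

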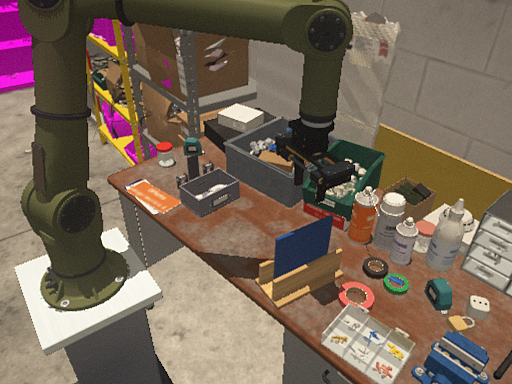

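View pics/side22c.png

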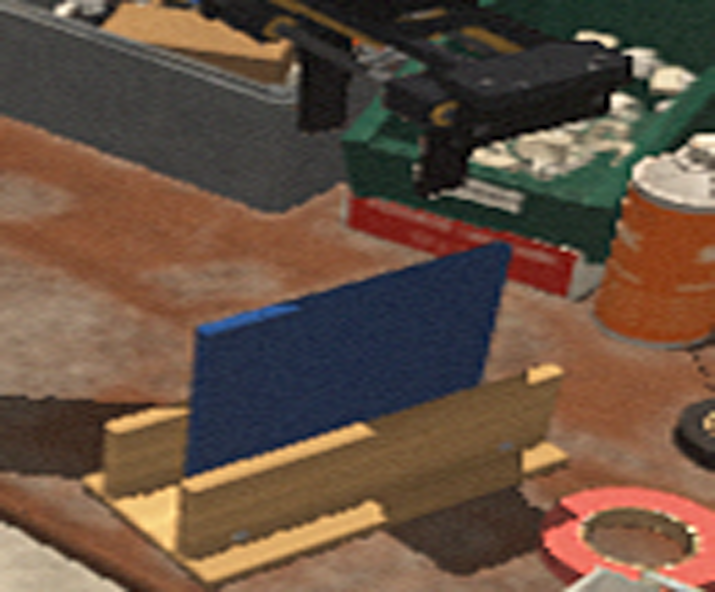

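View pics/wrist22.png

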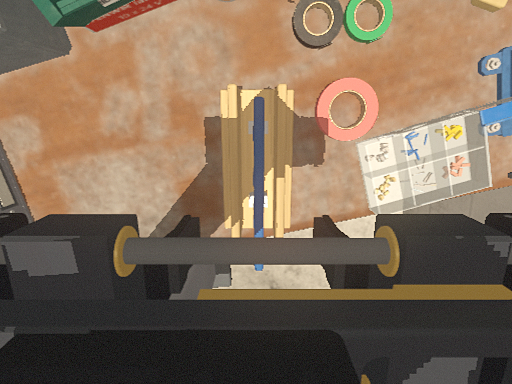

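View pics/top22.png

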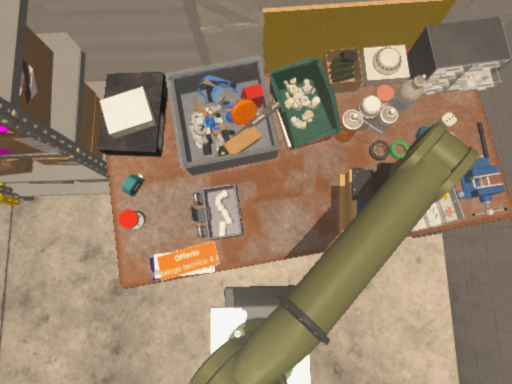

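Emit:
{"api": "play_rows", "payload": {"motion": [[0.2,0,0,-0.5,0],[0.2,0,0,0,0],[0.2,0,0,0,0],[0.2,0,0,0,0],[0.2,0,0,0,0],[0.2,0,0,0,0],[0.2,0,0,0,0],[0.2,0,0,0,0]]}}

```text
time: 35.55
position: [0.4735, -0.3381, 0.274]
tool_rot: [-3.139, 0.114, -0.0]
ft_force: [0.9, -0.3, 0.2]
grip_width: 0.8
```

Run:
```python
from h import *
from bench import ticket
st()
s=optics.get_image('side')[:,:,::-1]
a=cv2.imread('pics/side22.png');b=cv2.imread('pics/side0.png')
d=lambda x,y,r:cv2.absdiff(x,y)[r[1]:r[3],r[0]:r[2]].max(2)
for nm,r in [('lid/rack',(255,215,345,310)),]: print(nm,(d(s,a,r)>40).sum())
for nm,r in [('jar',(155,140,176,168)),('tm',(181,134,203,158)),('roll',(336,280,376,312))]: print(nm,(d(s,b,r)>50).sum())
print(ticket.close_job())
```

```text
t 35.55 pos [ 0.4735 -0.3381  0.274 ] xang -4.18 zax [ 0.  0. -1.] F [ 0.9 -0.3  0.2] w 0.800 q [-0.36  0.25  1.12  1.55 -0.22  1.49 -0.87]
lid/rack 19
jar 0
tm 0
roll 56
the job is handed in; nothing more can be done
None
```

The lid is off the chest and standing hinge edge down between the rack boards. The job was handed in at about 35.6 s of the 67 s allowed. I pushed the lip up with the closed fingertips until the lid leaned back on the stop. I then pinched the lip, lifted the lid straight off the pins, carried it to the rack and lowered it until it touched the base. Finally I let go and backed the gripper away upwards.

**Checks before handing in:**
- **Lid:** it stayed standing, near upright, for about a second after I backed off. Only 19 pixels changed around the lid and rack between the last two side views.
- **Robot:** it was clear of everything, with about zero wrist force. The highest wrist force reading I saw was about 31 N, while seating the lid on the rack base.
- **Jar and tape measure:** no pixels changed from the first side picture.
- **Tape roll:** 56 pixels changed in its window. I put this down to the shadow of the arm and lid falling on it. It looks to be in the same place in the side view, but I did not re-measure its position.

**Disagreement with the data:** in both the side and wrist views the fingertips appeared about 21 mm behind the TCP, not 8 mm ahead of it. My first approach passed just above the lip without touching it, so I worked from the measured offset after that.

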